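Twist a spring stop into a clamping rail

ROBOT

A 7-joint arm with a two-finger parallel gripper is mounted at the origin on the work surface. World frame = base frame: x ahead of the robot, y to its left, z up, the work surface at z = 0. Lengths are in m, angles in degrees, forces in N, time in s.
With the tool pointing down it reaches from about 0.35 to 0.9 m from the base axis. Payload 7.2 kg.
Tool frame: the origin (TCP) lies midway between the tips of the shut fingers; the grasp point (between the pads) lies 19 mm behind it; z points along the fingers, y is the direction in which the jaws open and shut (so a half turn about z gives the same grasp; the last joint's range is limited). The gripper opens to 88 mm and grips with 3 to 60 N. Pads are 20 mm wide; open, the fingers measure 115 mm over their backs; the gripper's body (75 mm by 178 mm) begins 61 mm behind the grasp point.
Start: joints at [-77.934, 23.554, -0.728, 91.456, 0.321, 64.991, -4.71], TCP at [0.172, 0.601, 0.223] pointing down, gripper open.
Joint ranges: [-169.25, 169.25], [-16.82, 113.86], [-84.01, 82.57], [7.8, 145.47], [-59.2, 239.2], [7.22, 106.19], [-163.78, 163.78]. Speed limits (degrees/s): [136.94, 136.94, 172.46, 172.46, 180, 180, 180].

INTERFACE

Orientations are given as [roll, pitch, yaw] about the fixed x, y, z axes, in that order (R = Rz(yaw) Ry(pitch) Rx(roll)).
In Python, from cell import env, eyes, order gives the robot as it stands.
- The arm moves only by the tool jog_arm, never from a script. Its argument "motion" is a list of rows, each a list of 7 numbers: the shift along the world's x, y, z in cm, then the turn, a rotation vector about the world's x, y, z in rad, then the closure, from 0 (fully open) to 1 (shut). A call has exactly 8 rows; each row shifts and turns the commanded pose from where the row before left it; what a row does not reach is not made up. A row lasts 1/10 s, in which the tool goes at most 50 mm and 8.59 degrees, less where a joint would pass 70% of its speed; a pose out of reach is approached as far as the arm can. A call is refused whole if a number of a shift passes 5 or a number of a turn 0.15, either way. A call with a gripper value outside its range is refused whole. The fingers move at their own pace and stop on an object; "newtons" is the grip in N (left out, the last holds). Time passes only in rows, so rows that do not move let the fingers close, or fill a call up. It gives the time, the measured TCP pose, the force and the opening at its end, in the units of the state.
- env.get_obs(): the state, without advancing time (a new reading comes with each control period).
- eyes.grab_frame(name): name is "scene" or "top" or "wrist"; returns a dict with "img" (420x560x3 uint8, red, green, blue), "intrinsics" (3x3 intrinsics, pixels), "D" ([k1, k2, p1, p2, k3] as OpenCV has them; the pictures are not rectified), "origin" and "rotation" of the camera in the world. Camera axes: x right, y down, z forward; pixel columns grow to the right and rows downward; lengths in m; the calibration is good to about 2 mm. A picture is of the moment at which its call begins. There is no depth.
- order.sign_off(): hands the job in, once; it reports no verdict.
The state is a dict: "time_s": time; "joint_pos": joint angles; "joint_vel": joint speeds; "tau": joint torques, N m; "eef_pos": TCP position; "tool_rot": TCP orientation; "wrist_force": force on the tool from outside, world axes, zero at the start; "ft_torque": the same for the moment, N m; "finger_gap": finger opening in m.
Only numpy, scipy, OpenCV 4.12 (cv2) and the standard library are available. Lean on these libraries where they do the work, as an engineer would, in place of code of your own. Each camera call takes 0.05 s, during which the arm holds its last target.

TASK

Fit the spring stop into the lipped rail at the scribed line: put its foot down through the slot with the foot along the slot, press it against its spring (gently, never more than 30 N on the rail), turn it a quarter turn either way under the lips, and let the spring draw it up so that the grooves of the foot catch both lips. Leave it standing there locked and let go, and do not disturb the other things on the machine table.

Things in the scene. Friction and masses are not known exactly. Their poses are not given: they have to be found in the camera images.
- stop: Loose spring stop, about 0.25 kg, 69 mm tall, starts upright. Origin: centre under its foot; x along the foot, z up. Foot bar 38 (x) x 18 (y) x 8 high, lowest 4 mm only 34 x 14. On it, 3 mm high (tops at z=11): an 18 x 18 middle block and a 3 mm end ridge at each end, leaving two grooves 9 to 16 mm either side of the middle, bottom at z=8. Same after half a turn. Stem 16 thick.
- head (a point): Middle of the stop's head, the part to grip, 49 mm above the stop's origin: a flat-sided block 26 (x, along the foot) x 16 (y), from z=29 to 69 of the stop; axes as the stop's. Below it a collar 24 in diameter, z=25.5 to 29.
- flange_under (a point): Centre of the underside of the stop's round flange (38 in diameter, 5 thick), which slides on the stem, 12 mm above the stop's origin when free. A spring holds it down: 3 N to start it up plus 1.5 N per mm, solid after 8.5 mm (15.75 N).
- rail: Fixed steel channel with inturned lips: 220 long, 54 wide, 40 high, ends closed, shimmed up on a base plate 310 x 70 x 6 (bolt heads to z=14). Origin: centre under the base plate; x along the slot, y across, z up. The channel's top is at z=54 give or take 8 mm: the shims differ each time and this reading does not show it, so feel for it. Inside it is 46 wide and 36 deep below its top.
- slot (a point): Middle of the slot at the nominal top, rail z=54 (true top up to 8 mm higher or lower); axes as the rail's. Slot 22 wide, open upward. Each lip: a 3 mm thick top ending in an edge turned down to 7 mm below the top, 11 to 14 mm either side of the slot's middle. Stop's origin below the true top: 12 mm with the free flange touching, over 18 to turn, 20.5 solid, 15 locked.
- mark (a point): The point in the middle of the slot, at the nominal top like the slot point (true top up to 8 mm higher or lower), on the scribed dark line across both lips where the stop must go: 30 mm from the rail's middle towards its +x end.
- gauge: Bystander: dial gauge on a black magnetic base 50 by 50 by 45, post to 160 mm high, dial held out 50 mm towards its -x. Origin: centre of its underside.
- button: Bystander: plain steel cylinder, 36 in diameter, 30 high, upright. Origin: centre of its underside.
- spanner: Bystander: steel spanner, 150 long, lying flat along its x. Origin: its middle, on the underside.
- parallel: Bystander: ground steel bar 120 by 20 by 30 high, long along its x. Origin: centre of its underside.
Not all that is in view belongs to the job. What is shaped like the stop but pink is not meant.

How it is judged (in metres and radians):
On the way:
1. the stop, its foot along the slot and at the scribed line, is pressed down until the whole foot is below the lips (flange pushed in 6 mm or more) (distance between flange_under and stop above 0.018 m and z of stop in the frame of rail below 0.046 m and y of stop in the frame of rail between -0.005 and 0.005 m and x of stop in the frame of rail between 0.015 and 0.045 m and angle between the x axis of stop and the x axis of rail, either way round below 0.3 rad), for 0.05 s.
At the end, for the whole second after the job is handed in: The stop stands locked: foot across the slot (0.2 rad), lips in its grooves (flange underside 13.8 to 16.5 mm above the stop's origin, which is 29 to 49 mm above the rail's), within 3 mm across and 8 mm along the slot of the scribed point, upright within 0.07 rad, at rest, released (distance between flange_under and stop between 0.0138 and 0.0165 m and z of stop in the frame of rail between 0.029 and 0.049 m and y of stop in the frame of rail between -0.003 and 0.003 m and x of stop in the frame of rail between 0.022 and 0.038 m and angle between the x axis of stop and the y axis of rail, either way round below 0.2 rad and angle between stop's own z axis and vertical below 0.07 rad and linear speed of stop below 0.02 m/s); the robot touches nothing.
It fails at once if the stop presses, wedges or pulls on the rail with more than 30 N (contact force between stop and rail above 30 N).
It fails at once if a bystander (gauge, button, spanner, parallel) is moved more than 15 mm (distance of any of gauge, button, spanner, parallel from where it was at the start of the episode above 0.015 m).
It also fails if it takes over 64 s, if anything falls off the work surface, if the arm or the gripper's body presses on something with over 40 N, if the wrist force passes 120 N, or if a joint passes its speed limit or range.

## Working session

There is one attempt and no reset: what is moved stays moved. The work goes in short steps, Python scripts to look and compute and a tool call to move; the robot and the scene stay as the last step left them, time stands still between calls to the robot, and variables do not carry over. Pictures are saved under pics/ and viewed, and the job is handed in when it is done.

Besides the shell and the picture viewer there is one more tool, called after "Request:" by a JSON object that holds its "name" and its "arguments". jog_arm: Moves the arm, as the interface text tells. Its arguments: {"type":"object","properties":{"motion":{"type":"array"},"newtons":{"type":"number"}},"required":["motion"]}

```bash
ls; mkdir -p pics
python3 - <<'E'
from cell import env, eyes, order
import cv2
print(env.get_obs())
for n in ["scene","top","wrist"]:
    f=eyes.grab_frame(n)
    cv2.imwrite(f"pics/{n}0.png",f["img"][:,:,::-1])
    print(n,f["intrinsics"],f["D"],f["origin"],f["rotation"])
E
```

```text
pics
{'time_s': 0.0, 'joint_pos': array([-77.93379563,  23.59951926,  -0.72957961,  91.50346184,
         0.31796934,  64.99000127,  -4.70878073]), 'joint_vel': array([ 0.04915663, -0.08354869, -0.01203418,  0.00805532, -0.01936059,
       -0.00751421, -0.00940852]), 'tau': array([ 2.09965065e-04, -5.87957525e+01,  6.41859155e-01, -2.91067046e+01,
       -5.37396851e-02,  1.84390013e-02,  1.33274157e-04]), 'eef_pos': array([0.17187219, 0.60037977, 0.22181855]), 'tool_rot': array([-1.79909038e+02,  3.34486754e-03,  1.64028477e+02]), 'wrist_force': array([0.23949667, 0.85448159, 0.79106364]), 'ft_torque': array([-0.02444995,  0.02189427, -0.02924664]), 'finger_gap': 0.08776835718918147}
scene [[438.56292395   0.         278.73850803]
 [  0.         438.56292395 208.95583823]
 [  0.           0.           1.        ]] [-0.08861954  0.          0.          0.          0.        ] [ 0.94221803 -0.46778306  0.80654206] [-142.55215756    0.77072595   37.70386573]
top [[543.21476469   0.         280.73403608]
 [  0.         543.21476469 200.16091252]
 [  0.           0.           1.        ]] [-0.11571054  0.          0.          0.          0.        ] [ 0.31831059 -0.00375328  1.22539516] [-166.38043333   -0.24908844  -90.45012744]
wrist [[293.0893674    0.         277.58560913]
 [  0.         293.0893674  208.69567368]
 [  0.           0.           1.        ]] [-0.00151278  0.          0.          0.          0.        ] [0.09062056 0.62431235 0.38414777] [ 1.62257252e+02 -1.32704856e-03  7.40008728e+01]
```

View pics/scene0.png

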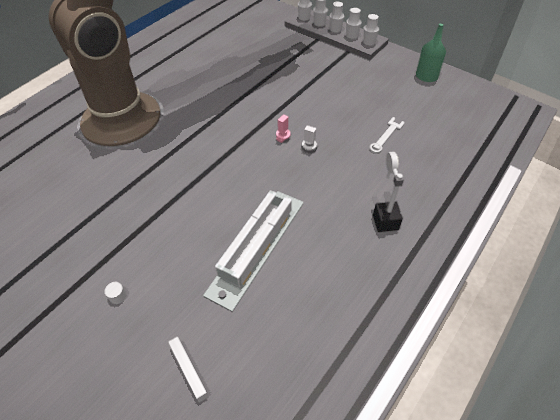

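View pics/top0.png

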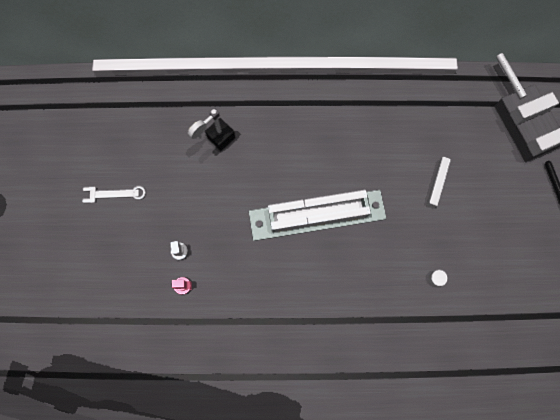

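View pics/wrist0.png

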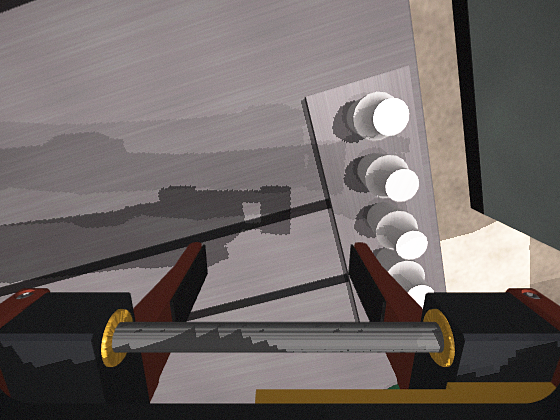

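Two stop-shaped things are in view: the pink one at top (181,286) / scene (284,128), and the grey one at top (178,250) / scene (309,139). The grey one fits the description, since pink is excluded. The rail's scribed line shows near top (305,210), and I'll confirm both in enlarged crops.

```bash
cat > h.py <<'E'
import numpy as np, cv2
from scipy.spatial.transform import Rotation as R
def rot(rpy): return R.from_euler('xyz',rpy,degrees=True).as_matrix()
def ray(f,uv):
    K=np.array(f["intrinsics"]);p=cv2.undistortPoints(np.array([[uv]],float),K,np.array(f["D"],float))[0,0]
    d=rot(f["rotation"])@np.array([p[0],p[1],1]); return np.array(f["origin"]),d/np.linalg.norm(d)
def atz(f,uv,z):
    o,d=ray(f,uv); return o+d*(z-o[2])/d[2]
def tri(rs):
    A=np.zeros((3,3));b=np.zeros(3)
    for o,d in rs:
        P=np.eye(3)-np.outer(d,d);A+=P;b+=P@o
    x=np.linalg.solve(A,b); return x,[np.linalg.norm((np.eye(3)-np.outer(d,d))@(x-o)) for o,d in rs]
def proj(f,X):
    Rm=rot(f["rotation"]);rv=cv2.Rodrigues(Rm.T)[0];t=-Rm.T@np.array(f["origin"])
    return cv2.projectPoints(np.array(X,float).reshape(-1,1,3),rv,t,np.array(f["intrinsics"]),np.array(f["D"],float))[0][:,0]
def crop(f,name,x0,y0,x1,y1,s):
    im=f["img"][y0:y1,x0:x1,::-1]; cv2.imwrite(name,cv2.resize(im,None,fx=s,fy=s,interpolation=cv2.INTER_CUBIC))
E
python3 - <<'E'
from cell import eyes
from h import *
import pickle
t=eyes.grab_frame("top"); s=eyes.grab_frame("scene")
pickle.dump((t,s),open("f0.pkl","wb"))
crop(t,"pics/t_rail.png",240,170,400,260,5)
crop(t,"pics/t_stop.png",150,220,220,310,6)
crop(s,"pics/s_rail.png",200,180,310,310,5)
crop(s,"pics/s_stop.png",260,100,340,170,8)
E
```

```text
(no output)
```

View pics/t_rail.png

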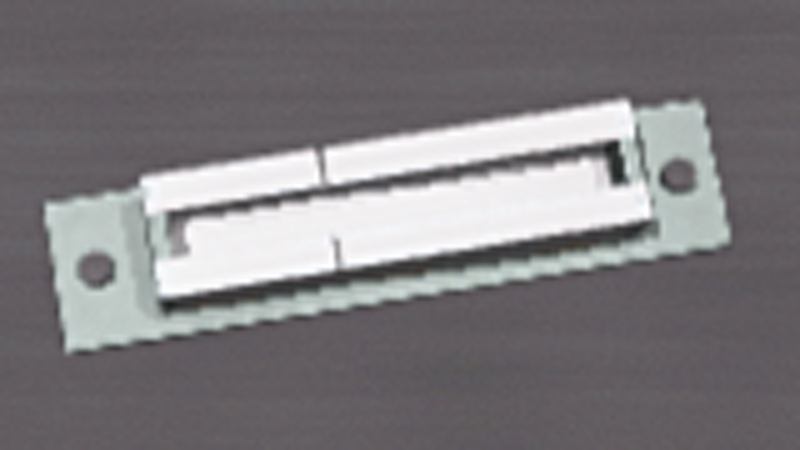

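View pics/t_stop.png

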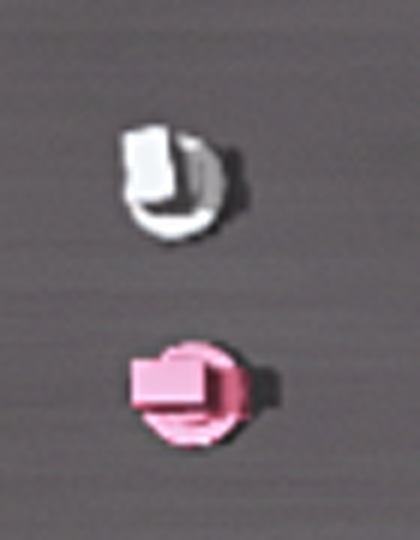

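View pics/s_rail.png

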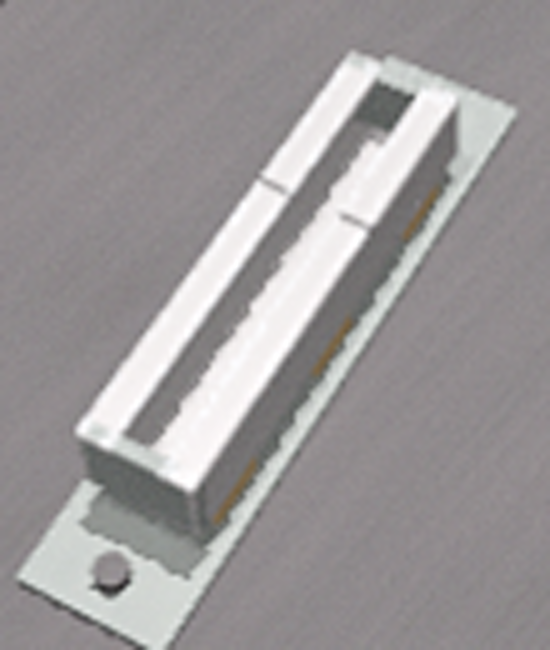

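View pics/s_stop.png

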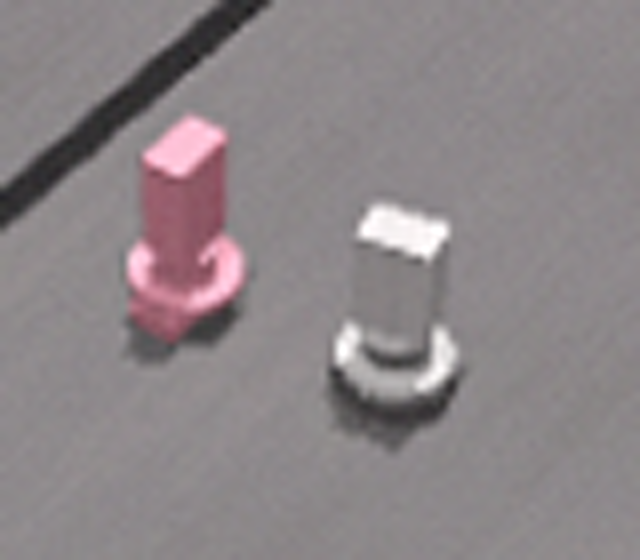

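```bash
cat > fit.py <<'E'
from h import *
import pickle
from scipy.optimize import least_squares
t,s=pickle.load(open("f0.pkl","rb"))
def C(pts,x0,y0,k): return np.array([[x0+(a+.5)/k-.5,y0+(b+.5)/k-.5] for a,b in pts])
# rail frame pts: x along; P(x,y,z)
def world(p,q):
    c,sn=np.cos(p[2]),np.sin(p[2]); q=np.array(q,float)
    return np.c_[p[0]+c*q[:,0]-sn*q[:,1],p[1]+sn*q[:,0]+c*q[:,1],q[:,2]]
def top(z): return [[.11,.027,z],[.11,-.027,z],[-.11,.027,z],[-.11,-.027,z],[.03,.027,z],[.03,.011,z],[.03,-.011,z],[.03,-.027,z]]
base=[[.155,.035,.006],[.155,-.035,.006],[-.155,.035,.006],[-.155,-.035,.006]]
# +x = image left in top; +y rail = world -x  = image down (near) 
tt=C([(160,298),(140,178),(655,222),(628,98),(340,268),(333,240),(325,185),(317,148)],240,170,5)
tb=C([(67,352),(45,205),(730,243),(700,98)],240,170,5)
ss=C([(352,52),(458,100),(78,435),(195,490),(262,178),(287,190),(340,213),(366,227)],200,180,5)
def res(p):
    pts=top(p[3])
    return np.r_[(proj(t,world(p,pts))-tt).ravel(),(proj(t,world(p,base))-tb).ravel(),(proj(s,world(p,pts))-ss).ravel()]
r=least_squares(res,[.4,-.07,np.pi/2,.054],loss='soft_l1',x_scale=[.1,.1,.1,.01])
print(r.x,np.degrees(r.x[2])); print(r.fun.reshape(-1,2).round(2).tolist()); print('mark',world(r.x,[[.03,0,r.x[3]]]))
th=C([(122,133),(168,124),(174,192),(130,203)],150,220,6)
sh=C([(380,203),(450,215),(440,258),(358,237)],260,100,8)
print("th",th.mean(0),"sh",sh.mean(0),tri([ray(t,th.mean(0)),ray(s,sh.mean(0))]))
for f,q in((t,th),(s,sh)):
    P=np.array([atz(f,u,.069) for u in q]); print((P*1000).round(1).tolist(),P.mean(0))
E
python3 fit.py
```

```text
[ 0.57967083 -0.09493278  1.72865641  0.05869858] 99.04471657828188
[[-0.03, 0.07], [0.03, 0.29], [-0.56, -0.93], [-0.05, 0.51], [0.05, 0.16], [0.17, -1.3], [0.02, 0.07], [0.35, 0.51], [-0.13, 0.13], [-0.4, -0.15], [0.39, -0.07], [0.15, -0.07], [-0.12, -0.04], [0.21, -0.73], [-0.2, -0.67], [-0.26, -0.07], [-0.56, 0.26], [0.94, 0.72], [-0.63, 0.1], [0.83, 0.23]]
mark [[ 0.57495467 -0.0653058   0.05869858]]
th [174.33333333 246.75      ] sh [310.4375  128.09375] (array([0.49701642, 0.21949081, 0.06884769]), [np.float64(0.0004223478700840698), np.float64(0.000422347870084135)])
[[507.6, 229.1, 69.0], [510.8, 212.6, 69.0], [486.2, 209.6, 69.0], [482.2, 225.3, 69.0]] [0.49671852 0.21915658 0.069     ]
[[484.0, 224.2, 69.0], [504.5, 232.7, 69.0], [513.2, 214.8, 69.0], [487.6, 207.4, 69.0]] [0.49729017 0.21977595 0.069     ]
```

The rail fit is good to about 0.5 px (yaw 99°, mark ≈ (0.575, −0.065)). The grey stop's head top triangulates to z = 0.0688 against 0.069 expected, at (0.497, 0.2195) with its long axis at about 10°. I'll move over the stop.

Request:
{"name": "jog_arm", "arguments": {"motion": [[2.6,-3.0,0,0,0,0.055,0],[2.6,-3.0,0,0,0,0.055,0],[2.6,-3.0,0,0,0,0.055,0],[2.6,-3.0,0,0,0,0.055,0],[2.6,-3.0,0,0,0,0.055,0],[2.6,-3.0,0,0,0,0.055,0],[2.6,-3.0,0,0,0,0.055,0],[2.6,-3.0,0,0,0,0.055,0]], "newtons": 30}}

```text
time_s: 1.05
eef_pos: [0.3809, 0.3595, 0.2228]
tool_rot: [180.0, 0.0, -170.6]
wrist_force: [1.0, -0.3, 0.3]
finger_gap: 0.0882
```

Run:
```python
from h import *
import pickle
t,s=pickle.load(open("f0.pkl","rb"))
for n,uv,z in (("gauge",(222,137),.045),("pink",(178,283),.069),("spanner",(115,193),.005),("button",(439,278),.03)):print(n,atz(t,uv,z))
```

```text
gauge [0.75507123 0.12315914 0.045     ]
pink [0.41882423 0.20872977 0.069     ]
spanner [0.63384249 0.37658698 0.005     ]
button [ 0.42787408 -0.36084614  0.03      ]
```

Request:
{"name": "jog_arm", "arguments": {"motion": [[2.3,-2.8,0,0,0,0,0],[2.3,-2.8,0,0,0,0,0],[2.3,-2.8,-0.8,0,0,0,0],[2.3,-2.8,-1.6,0,0,0,0],[1.6,-1.8,-1.6,0,0,0,0],[0.8,-1.0,-1.6,0,0,0,0],[0,0,-0.7,0,0,0,0],[0,0,0,0,0,0,0]]}}

```text
time_s: 1.85
eef_pos: [0.4951, 0.221, 0.1587]
tool_rot: [-180.0, -0.1, -170.8]
wrist_force: [-0.1, 0.2, -0.6]
finger_gap: 0.0884
```

Run:
```python
from cell import eyes,env
from h import *
import pickle
w=eyes.grab_frame("wrist"); pickle.dump(w,open("w1.pkl","wb")); o=env.get_obs()
print(o["eef_pos"],o["tool_rot"],w["origin"],w["rotation"],o["joint_pos"])
cv2.imwrite("pics/w1.png",w["img"][:,:,::-1])
P=proj(w,[[.497,.2195,.069],[.497,.2195,0]]);print(P)
```

```text
[0.49528997 0.22174106 0.15955253] [ 1.79985896e+02 -5.41856383e-02 -1.70708722e+02] [0.41192562 0.20808973 0.32116371] [ 1.62348473e+02 -5.63107643e-02  9.92034291e+01] [-35.09663614  19.28833273   7.37268438 107.49707696  -3.06308237
  53.4483806   72.98498528]
[[274.73374561 214.53115707]
 [275.23859768 194.90847291]]
```

View pics/w1.png

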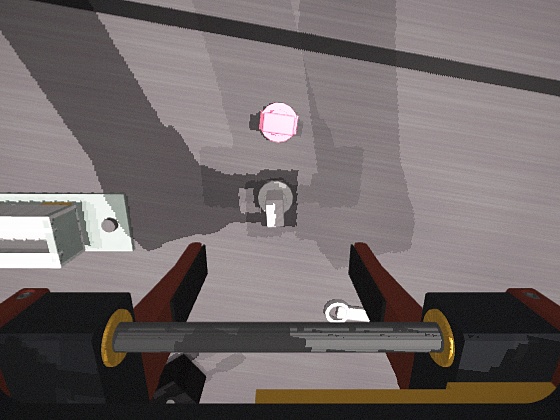

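The picture shows the grey stop centred at (274,205), its head's top face at about (274,214), with pink above it at (279,122). I'll enlarge it.

Run:
```python
from h import *
import pickle
w=pickle.load(open("w1.pkl","rb"))
crop(w,"pics/w1c.png",245,165,305,240,8)
```

```text
(no output)
```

View pics/w1c.png

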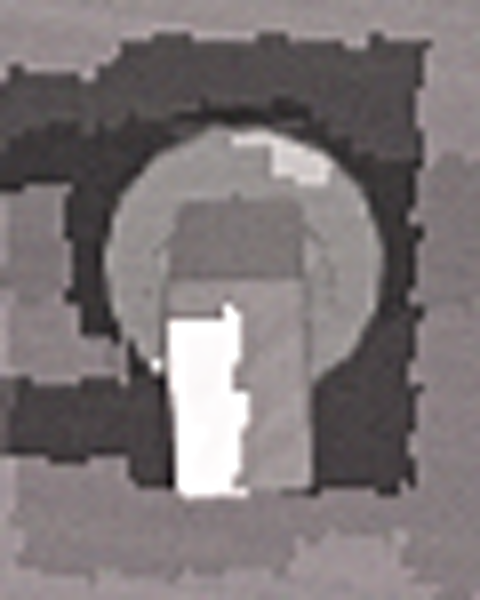

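Run:
```python
from h import *
import pickle
w=pickle.load(open("w1.pkl","rb"));t,s=pickle.load(open("f0.pkl","rb"))
q=[(164,278),(304,278),(316,490),(178,492)]
q=np.array([(245+(a+.5)/8-.5,165+(b+.5)/8-.5) for a,b in q])
P=np.array([atz(w,u,.069) for u in q]);print((P*1000).round(1).tolist(),P.mean(0))
d=lambda a,b:np.degrees(np.arctan2(*(b-a)[1::-1]))
print(d(P[0],P[3]),d(P[1],P[2]),d(P[0],P[1])+90,d(P[3],P[2])+90,np.linalg.norm(P[3]-P[0]),np.linalg.norm(P[1]-P[0]))
print(tri([ray(w,q.mean(0)),ray(t,(174.33,246.75)),ray(s,(310.44,128.09))]))
```

```text
[[484.2, 208.7, 69.0], [481.7, 224.2, 69.0], [506.5, 229.7, 69.0], [509.2, 214.1, 69.0]] [0.49539387 0.21915527 0.069     ]
12.06669494164425 12.61640212837374 189.18740162378998 190.06981581470558 0.025603224964358955 0.01564060433211799
(array([0.49647363, 0.21957853, 0.06815753]), [np.float64(0.0010199156497626186), np.float64(0.00043397997846346647), np.float64(0.0009117194064081112)])
```

Request:
{"name": "jog_arm", "arguments": {"motion": [[0.05,-0.1,-2.5,0,0,0.025,0],[0,-0.1,-3,0,0,0,0],[0,0,-3,0,0,0,0],[0,0,-2.5,0,0,0,0.3],[0,0,-1.3,0,0,0,0.3],[0,0,-0.3,0,0,0,0.4],[0,0,0,0,0,0,0.5],[0,0,0,0,0,0,0.5]]}}

```text
time_s: 2.7
eef_pos: [0.4973, 0.2195, 0.035]
tool_rot: [180.0, 0.1, -169.3]
wrist_force: [-0.4, -0.3, -0.3]
finger_gap: 0.051
```

Run:
```python
from cell import eyes,env
from h import *
w=eyes.grab_frame("wrist"); o=env.get_obs()
print(o["eef_pos"],o["tool_rot"],o["finger_gap"],o["wrist_force"])
cv2.imwrite("pics/w2.png",w["img"][:,:,::-1])
```

```text
[0.49733334 0.21944837 0.03497273] [ 1.79955100e+02  1.19465485e-01 -1.69323999e+02] 0.047705191894472816 [-0.10248309  0.00996245 -0.05396753]
```

View pics/w2.png

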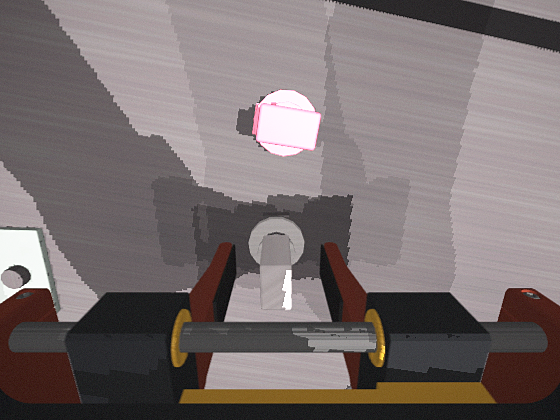

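The head sits centred between the fingers at (276,272). I'll nudge, lower slightly and close.

Request:
{"name": "jog_arm", "arguments": {"motion": [[-0.1,0,-0.2,0,0,0,0.55],[0,0,0,0,0,0,0.7],[0,0,0,0,0,0,1],[0,0,0,0,0,0,1],[0,0,0,0,0,0,1],[0,0,0,0,0,0,1],[0,0,0,0,0,0,1],[0,0,0,0,0,0,1]], "newtons": 40}}

```text
time_s: 3.55
eef_pos: [0.4956, 0.2188, 0.0317]
tool_rot: [180.0, 0.0, -169.3]
wrist_force: [0.3, -0.5, 1.7]
finger_gap: 0.0159
```

Run:
```python
from cell import eyes,env
from h import *
w=eyes.grab_frame("wrist"); o=env.get_obs()
print(o["eef_pos"],o["tool_rot"],o["finger_gap"],o["wrist_force"],o["joint_pos"])
cv2.imwrite("pics/w3.png",w["img"][:,:,::-1])
```

```text
[0.49558851 0.21885446 0.03174023] [ 1.79996905e+02  6.50875781e-03 -1.69335882e+02] 0.015916263394816155 [ 0.00320141 -0.01897654  1.53631893] [-33.42384619  29.51204846   5.80145549 113.09348014  -4.68203849
  37.60582709  76.00514486]
```

View pics/w3.png

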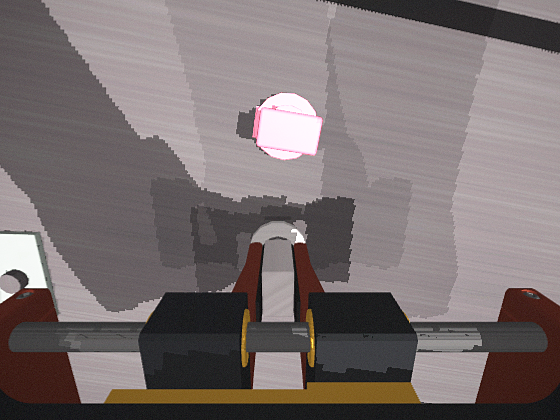

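Gripped at 15.9 mm with the TCP 31.7 mm above the stop's origin. I'll lift, carry and turn to put the foot along the slot.

Request:
{"name": "jog_arm", "arguments": {"motion": [[0,0,1.5,0,0,0,1],[0,0,3,0,0,0,1],[0,0,3,0,0,-0.05,1],[0.3,-1.2,2.5,0,0,-0.12,1],[0.6,-2.2,0,0,0,-0.12,1],[0.7,-2.5,0,0,0,-0.12,1],[0.7,-2.5,0,0,0,-0.12,1],[0.7,-2.5,0,0,0,-0.12,1]]}}

```text
time_s: 4.4
eef_pos: [0.5251, 0.1089, 0.1313]
tool_rot: [-180.0, -0.0, 153.2]
wrist_force: [-0.5, -0.5, -2.1]
finger_gap: 0.0162
```

Request:
{"name": "jog_arm", "arguments": {"motion": [[0.7,-2.5,0,0,0,-0.12,1],[0.7,-2.5,0,0,0,-0.12,1],[0.7,-2.5,0,0,0,-0.12,1],[0.7,-2.5,0,0,0,-0.12,1],[0.7,-2.5,0,0,0,-0.12,1],[0.7,-2.5,0,0,0,-0.12,1],[0.7,-2.5,0,0,0,-0.12,1],[0,0,0,0,0,-0.11,1]]}}

```text
time_s: 5.2
eef_pos: [0.5745, -0.0696, 0.1315]
tool_rot: [-180.0, 0.1, 98.4]
wrist_force: [-1.1, -0.5, -3.1]
finger_gap: 0.0161
```

Run:
```python
from cell import eyes,env
from h import *
import pickle
F={}
for n in ["wrist","top","scene"]:
    F[n]=eyes.grab_frame(n); cv2.imwrite(f"pics/{n}4.png",F[n]["img"][:,:,::-1])
    o=env.get_obs(); print(o["eef_pos"],o["tool_rot"],o["finger_gap"],o["wrist_force"])
pickle.dump(F,open("f4.pkl","wb"))
print(F["wrist"]["origin"],F["wrist"]["rotation"],o["joint_pos"])
crop(F["top"],"pics/top4c.png",230,160,390,260,5)
crop(F["scene"],"pics/scene4c.png",200,120,350,280,4)
```

```text
[ 0.57414031 -0.06736956  0.13110276] [-1.79941487e+02  4.71976778e-02  9.81843855e+01] 0.01557946242737815 [ 0.41260702  0.65912427 -2.53719537]
[ 0.57398032 -0.06583632  0.13096537] [-1.79918498e+02  1.39635292e-02  9.88212116e+01] 0.01591384024884597 [ 0.19306727  0.90510948 -3.27437969]
[ 0.57395497 -0.06486707  0.13095994] [-1.79915955e+02 -1.09046517e-02  9.91273127e+01] 0.015874280526853492 [-0.19263973  0.53221707 -3.40606915]
[0.56176548 0.01457501 0.2935112 ] [ 1.62195252e+02 -1.48166848e-02  8.41504999e+00] [-22.30706817  26.90582532  32.23663624 105.42814021 -17.63276989
  52.76391764  27.07961726]
```

View pics/wrist4.png

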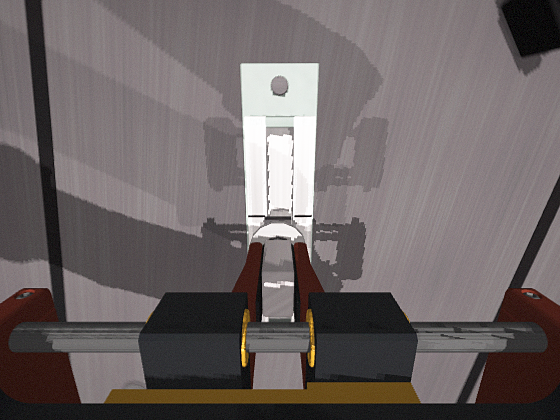

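View pics/top4c.png

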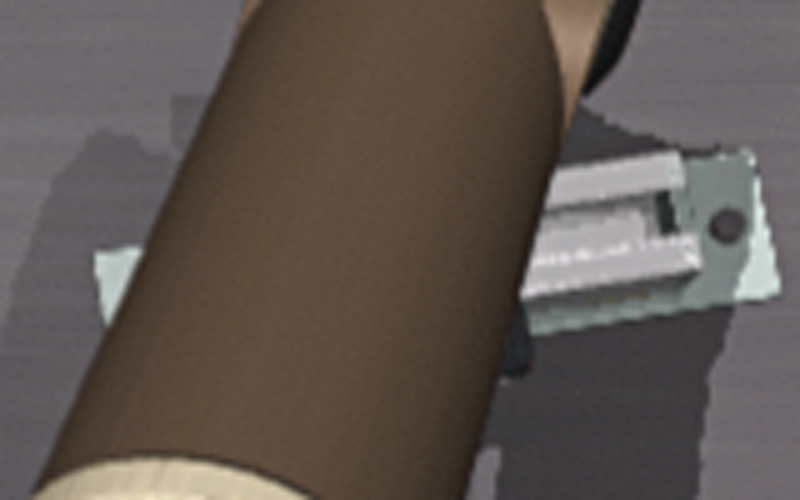

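View pics/scene4c.png

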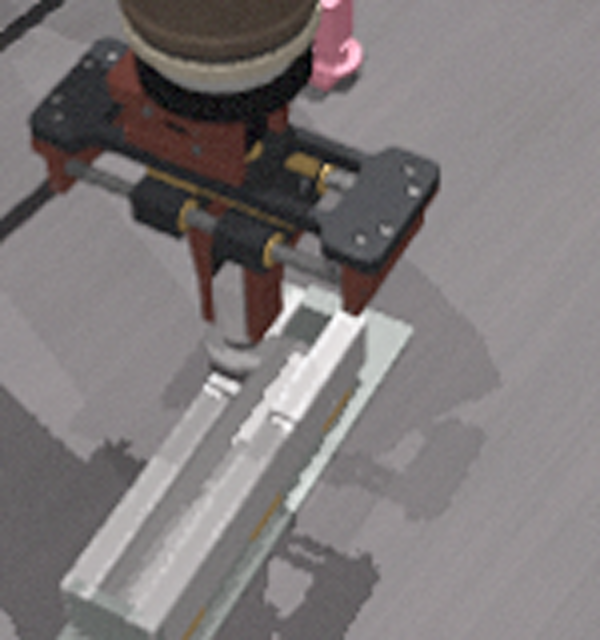

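Run:
```python
from cell import eyes,env
from h import *
import pickle
w=eyes.grab_frame("wrist"); o=env.get_obs(); print(o["eef_pos"],o["tool_rot"],w["origin"],w["rotation"])
pickle.dump((w,o),open("w5.pkl","wb"))
crop(w,"pics/w5c.png",230,55,330,205,4)
crop(w,"pics/w5d.png",235,190,325,260,8)
```

```text
[ 0.57405192 -0.06436657  0.13109321] [-1.79933538e+02 -2.42290803e-02  9.92250817e+01] [0.56050103 0.0187943  0.29323908] [1.62346822e+02 4.86632512e-02 9.09910007e+00]
```

View pics/w5c.png

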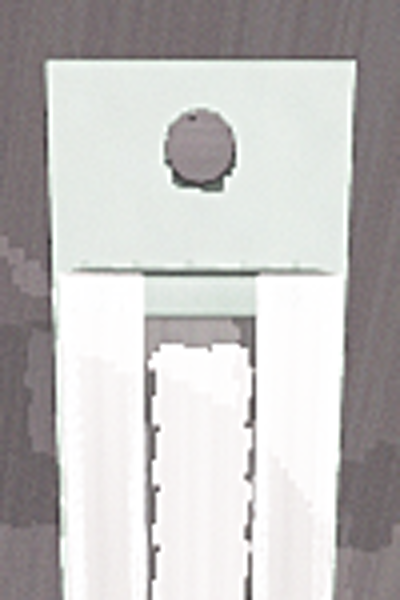

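View pics/w5d.png

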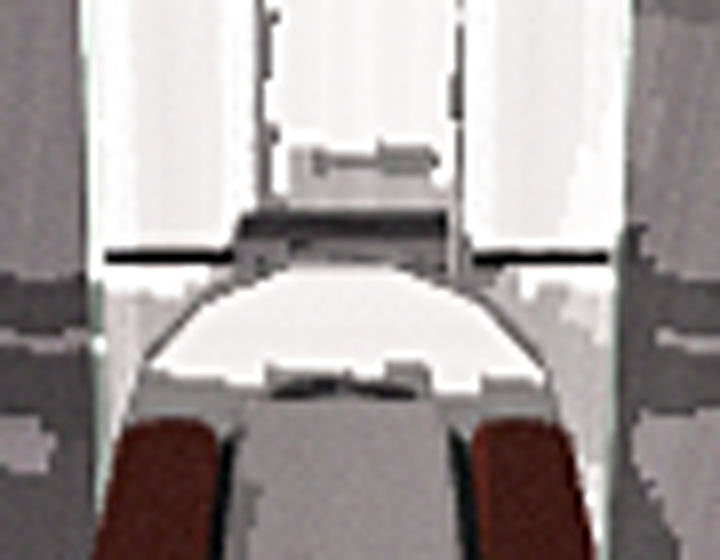

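Run:
```python
from h import *
import pickle
from scipy.optimize import least_squares
w,o=pickle.load(open("w5.pkl","rb"))
def C(pts,x0,y0,k): return np.array([[x0+(a+.5)/k-.5,y0+(b+.5)/k-.5] for a,b in pts])
c4=C([(62,274),(344,274),(144,274),(256,274),(47,60),(355,60)],230,55,4)
d8=C([(104,257),(610,257)],235,190,8)
obs=np.r_[c4,d8]
def world(p,q):
    c,sn=np.cos(p[2]),np.sin(p[2]); q=np.array(q,float)
    return np.c_[p[0]+c*q[:,0]-sn*q[:,1],p[1]+sn*q[:,0]+c*q[:,1],q[:,2]]
def model(p):
    z=p[3]; return world(p,[[.11,-.027,z],[.11,.027,z],[.11,-.011,z],[.11,.011,z],[.155,-.035,.006],[.155,.035,.006],[.03,-.027,z],[.03,.027,z]])
a=proj(w,model([.58,-.095,1.7287,.058]));print(a.round(1).tolist(),obs.round(1).tolist())
# sign check of left/right
if a[0,0]>a[1,0]: obs=obs[[1,0,3,2,5,4,7,6]]
# slot line excluded ends; outer corners at x=.11 
r=least_squares(lambda p:(proj(w,model(p))-obs).ravel(),[.58,-.095,1.7287,.058],loss='soft_l1',x_scale=[.1,.1,.1,.01])
print(r.x,np.degrees(r.x[2]),r.fun.reshape(-1,2).round(2).tolist());m=world(r.x,[[.03,0,r.x[3]]]);print('mark',m)
print('tcp',o["eef_pos"],o["tool_rot"])
# stop lateral: flange far edge & foot & head
for n,u,z in (("foot",(343,245),.104),("flange",(349,300),.114),("head",(346,410),.14)):
    P=atz(w,C([u],235,190,8)[0],z)
    e=P-o["eef_pos"]; th=np.radians(o["tool_rot"][2]); print(n,P,'along',e[0]*np.cos(th)+e[1]*np.sin(th),'lat(rail y)',-e[0]*np.sin(th)+e[1]*np.cos(th))
th=r.x[2]; e=o["eef_pos"]-m[0]; print('tcp rel mark along',e[0]*np.cos(th)+e[1]*np.sin(th),'lat',-e[0]*np.sin(th)+e[1]*np.cos(th))
```

```text
[[314.6, 122.9], [244.6, 122.8], [293.9, 122.9], [265.3, 122.8], [318.6, 69.0], [240.2, 69.0], [311.0, 220.6], [247.7, 220.5]] [[245.1, 123.1], [315.6, 123.1], [265.6, 123.1], [293.6, 123.1], [241.4, 69.6], [318.4, 69.6], [247.6, 221.7], [310.8, 221.7]]
[ 0.57998107 -0.09530755  1.72578388  0.05970706] 98.88013287912364 [[-0.4, 0.33], [-0.46, 0.05], [0.7, 0.25], [-0.05, 0.13], [0.64, -0.1], [-0.69, -0.42], [0.38, -0.03], [-0.04, -0.27]]
mark [[ 0.57535003 -0.06566715  0.05970706]]
tcp [ 0.57405192 -0.06436657  0.13109321] [-1.79933538e+02 -2.42290803e-02  9.92250817e+01]
foot [ 0.57107447 -0.04888349  0.104     ] along 0.015760149233052013 lat(rail y) 0.00045679593931708274
flange [ 0.57175652 -0.04995347  0.114     ] along 0.01459467239435494 lat(rail y) -4.489886992854264e-05
head [ 0.5712422  -0.04827914  0.14      ] along 0.016329797417227784 lat(rail y) 0.00019435217676425738
tcp rel mark along 0.0014853724575433788 lat 0.0010817847264090517
```

Run:
```python
from h import *
import pickle
w,o=pickle.load(open("w5.pkl","rb"))
th=np.radians(o["tool_rot"][2]); x=np.array([np.cos(th),np.sin(th),0]); T=o["eef_pos"]-[0,0,.0317]
for n,a,z,v in (("foot bottom end",.017,0,215.9),("step",.019,.004,219.9),("flange under",.019,.012,222.3),("collar front",.012,.029,237.5)):
    for d in (-.002,0,.002): print(n,d,proj(w,[T+x*(a+d)+[0,0,z]])[0].round(2),'obs',v)
```

```text
foot bottom end -0.002 [278.1  218.97] obs 215.9
foot bottom end 0 [278.09 216.28] obs 215.9
foot bottom end 0.002 [278.09 213.57] obs 215.9
step -0.002 [278.1  218.19] obs 219.9
step 0 [278.09 215.43] obs 219.9
step 0.002 [278.09 212.66] obs 219.9
flange under -0.002 [278.11 222.23] obs 222.3
flange under 0 [278.1  219.38] obs 222.3
flange under 0.002 [278.1  216.51] obs 222.3
collar front -0.002 [278.15 242.59] obs 237.5
collar front 0 [278.15 239.58] obs 237.5
collar front 0.002 [278.14 236.56] obs 237.5
```

Run:
```python
from h import *
import pickle
w,o=pickle.load(open("w5.pkl","rb"))
im=w["img"][205:245,255:303,::-1]
im=cv2.LUT(im,np.clip((np.arange(256)/255.)**1.5*255,0,255).astype(np.uint8))
cv2.imwrite("pics/w5e.png",cv2.resize(im,None,fx=14,fy=14,interpolation=cv2.INTER_NEAREST))
```

```text
(no output)
```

View pics/w5e.png

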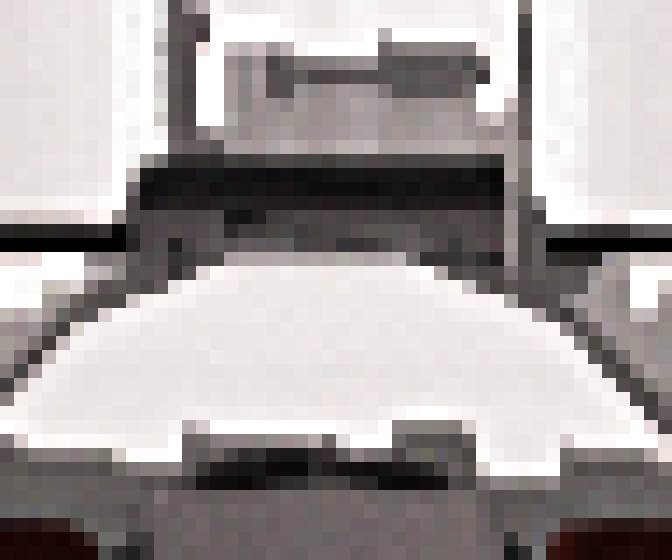

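Request:
{"name": "jog_arm", "arguments": {"motion": [[0.14,-0.13,0,0,0,-0.004,1],[0,0,-1,0,0,0,1],[0,0,-1,0,0,0,1],[0,0,-0.8,0,0,0,1],[0,0,-0.4,0,0,0,1],[0,0,0,0,0,0,1],[0,0,0,0,0,0,1],[0,0,0,0,0,0,1]]}}

```text
time_s: 6.2
eef_pos: [0.5762, -0.0665, 0.1]
tool_rot: [180.0, 0.0, 98.8]
wrist_force: [-0.6, -0.4, -2.2]
finger_gap: 0.0156
```

Run:
```python
from cell import eyes,env
from h import *
import pickle
o=env.get_obs(); print(o["eef_pos"],o["tool_rot"],o["wrist_force"])
w=eyes.grab_frame("wrist"); o=env.get_obs(); print(o["eef_pos"],o["tool_rot"],o["wrist_force"])
pickle.dump((w,o),open("w6.pkl","wb"))
crop(w,"pics/w6d.png",235,180,325,255,8)
s=eyes.grab_frame("scene");pickle.dump(s,open("s6.pkl","wb"));crop(s,"pics/s6.png",230,160,320,260,6)
th=np.radians(98.95);e=o["eef_pos"]-np.array([.5753,-.0656,.0595]);print('along',e[0]*np.cos(th)+e[1]*np.sin(th),'lat',-e[0]*np.sin(th)+e[1]*np.cos(th))
```

```text
[ 0.5761686  -0.06652778  0.09998093] [1.79964370e+02 5.73973530e-03 9.87615172e+01] [-0.64347355 -0.36822768 -2.18923209]
[ 0.5761827  -0.06651462  0.10002548] [1.79959912e+02 4.25906357e-03 9.87617846e+01] [-0.18650991  0.03422283 -2.93274291]
along -0.0010408066201304694 lat -0.0007296606588770412
```

View pics/w6d.png

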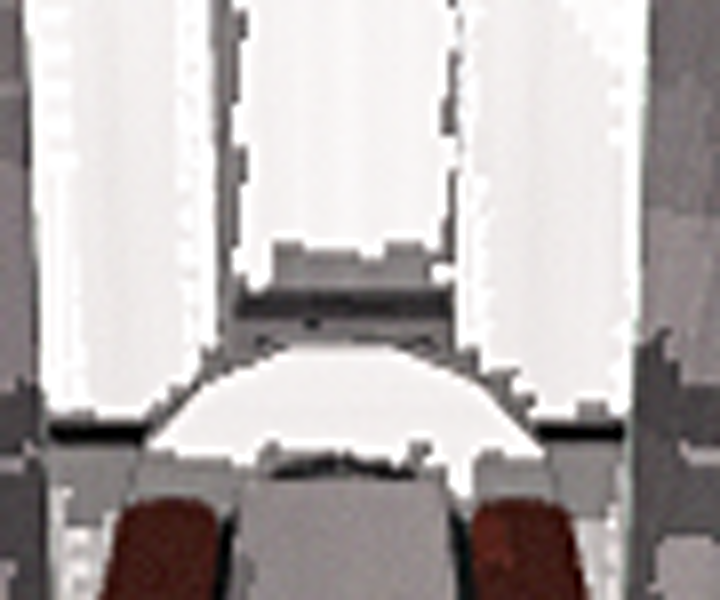

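View pics/s6.png

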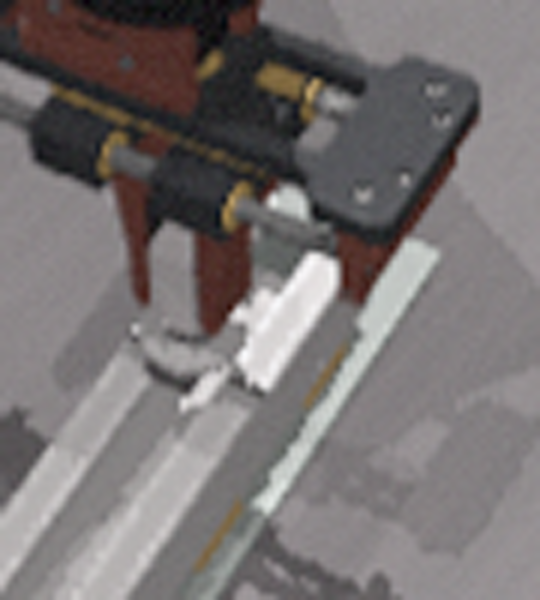

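Request:
{"name": "jog_arm", "arguments": {"motion": [[-0.08,0.09,0,0,0,0.003,1],[0,0,-0.4,0,0,0,1],[0,0,-0.4,0,0,0,1],[0,0,-0.3,0,0,0,1],[0,0,-0.2,0,0,0,1],[0,0,0,0,0,0,1],[0,0,0,0,0,0,1],[0,0,0,0,0,0,1]]}}

```text
time_s: 7.1
eef_pos: [0.5752, -0.0656, 0.0868]
tool_rot: [180.0, 0.0, 98.9]
wrist_force: [-1.0, -0.0, -2.4]
finger_gap: 0.0155
```

```bash
cat > look.py <<'E'
from cell import eyes,env
from h import *
import pickle,sys
n=sys.argv[1]
o=env.get_obs(); print(o["eef_pos"],o["tool_rot"],o["wrist_force"],o["ft_torque"],o["finger_gap"])
w=eyes.grab_frame("wrist"); o=env.get_obs(); print(o["eef_pos"],o["tool_rot"],o["wrist_force"],o["ft_torque"])
pickle.dump((w,o),open(f"w{n}.pkl","wb"))
crop(w,f"pics/w{n}d.png",235,180,325,255,8)
th=np.radians(98.95);e=o["eef_pos"]-np.array([.5753,-.0656,.0595]);print('along',e[0]*np.cos(th)+e[1]*np.sin(th),'lat',-e[0]*np.sin(th)+e[1]*np.cos(th))
E
python3 look.py 7
```

```text
[ 0.57520651 -0.06558707  0.08675223] [1.79987995e+02 3.20366894e-03 9.89355402e+01] [-1.00407745 -0.04105364 -2.40476553] [-0.09259136  0.03109451  0.02005944] 0.015461228553058239
[ 0.57520876 -0.06556287  0.08679258] [1.79985821e+02 2.01244609e-03 9.89370017e+01] [-0.05505912 -0.47463858 -2.71894442] [-0.10786262  0.04631098  0.01163853]
along 5.086969336839862e-05 lat 8.435241248472035e-05
```

View pics/w7d.png

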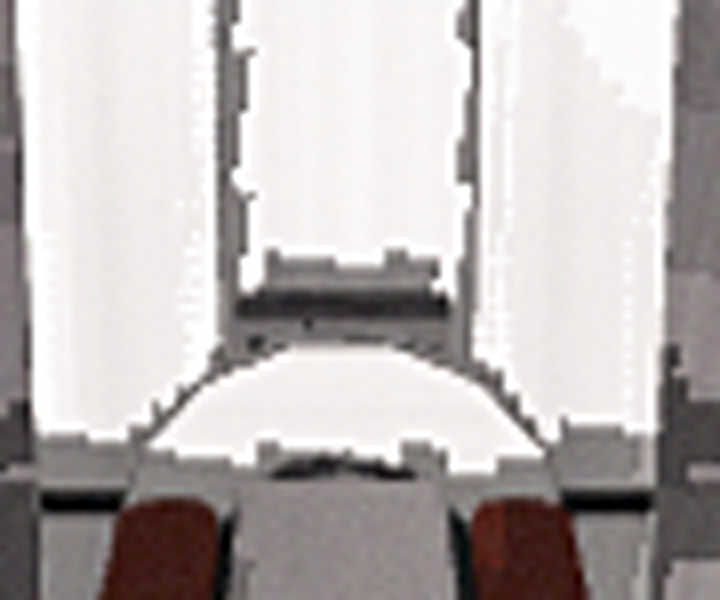

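Request:
{"name": "jog_arm", "arguments": {"motion": [[0,0,-0.15,0,0,0,1],[0,0,-0.15,0,0,0,1],[0,0,-0.1,0,0,0,1],[0,0,-0.1,0,0,0,1],[0,0,-0.05,0,0,0,1],[0,0,0,0,0,0,1],[0,0,0,0,0,0,1],[0,0,0,0,0,0,1]]}}

```text
time_s: 7.95
eef_pos: [0.5752, -0.0655, 0.0812]
tool_rot: [180.0, 0.0, 98.9]
wrist_force: [0.4, 0.4, -3.3]
finger_gap: 0.0157
```

```bash
python3 look.py 8
```

```text
[ 0.57515573 -0.06551344  0.08118834] [1.79993920e+02 1.66947057e-03 9.89433950e+01] [ 0.40890671  0.35263063 -3.33619618] [-0.07131477  0.05686489 -0.08125381] 0.01567150137043999
[ 0.5751625  -0.06550285  0.08122588] [ 1.79991234e+02 -1.05810947e-03  9.89410845e+01] [ 0.97726879 -0.94538439 -3.4104566 ] [-0.01277017  0.03355601 -0.00596064]
along 0.0001173543636542408 lat 0.00012071641942103516
```

View pics/w8d.png

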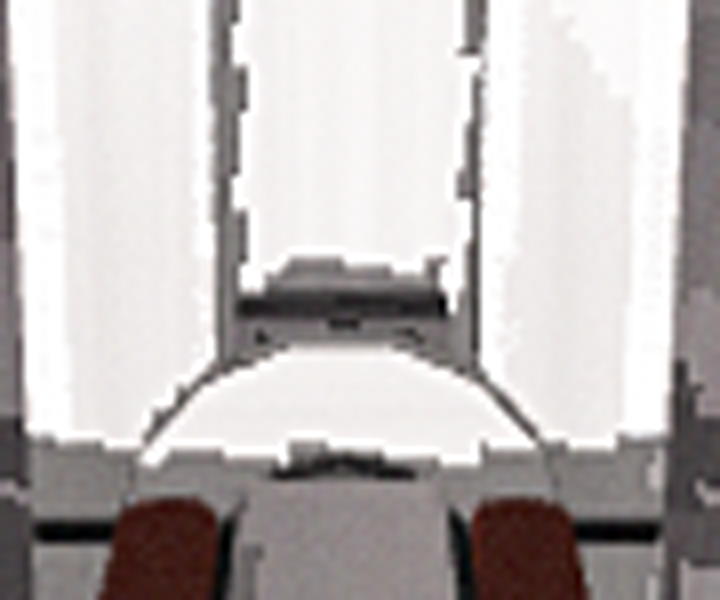

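Request:
{"name": "jog_arm", "arguments": {"motion": [[0,0,-0.1,0,0,0,1],[0,0,-0.05,0,0,0,1],[0,0,-0.05,0,0,0,1],[0,0,-0.05,0,0,0,1],[0,0,0,0,0,0,1],[0,0,0,0,0,0,1],[0,0,0,0,0,0,1],[0,0,0,0,0,0,1]]}}

```text
time_s: 8.8
eef_pos: [0.5751, -0.0655, 0.0787]
tool_rot: [180.0, -0.0, 98.9]
wrist_force: [-0.6, -0.5, 2.6]
finger_gap: 0.0158
```

```bash
cat > ob.py <<'E'
from cell import eyes,env
from h import *
L=[]
for i in range(4):
    o=env.get_obs(); L.append(np.r_[o["eef_pos"]*1000,o["tool_rot"][2],o["wrist_force"],o["finger_gap"]*1000]); eyes.grab_frame("wrist")
L=np.array(L); print(L.round(2)); print(L.mean(0).round(2))
E
python3 ob.py
```

```text
[[ 5.7514e+02 -6.5530e+01  7.8740e+01  9.8940e+01 -6.4000e-01 -4.7000e-01
   2.5600e+00  1.5810e+01]
 [ 5.7513e+02 -6.5530e+01  7.8700e+01  9.8940e+01 -2.5300e+00  4.1000e-01
   2.7000e+00  1.5800e+01]
 [ 5.7512e+02 -6.5510e+01  7.8710e+01  9.8940e+01 -2.6900e+00  3.9000e-01
   2.6400e+00  1.5760e+01]
 [ 5.7513e+02 -6.5530e+01  7.8690e+01  9.8940e+01 -1.0100e+00 -5.0000e-02
   2.1800e+00  1.5560e+01]]
[ 5.7513e+02 -6.5530e+01  7.8710e+01  9.8940e+01 -1.7200e+00  7.0000e-02
  2.5200e+00  1.5730e+01]
```

Request:
{"name": "jog_arm", "arguments": {"motion": [[0,0,-0.05,0,0,0,1],[0,0,-0.05,0,0,0,1],[0,0,-0.05,0,0,0,1],[0,0,-0.05,0,0,0,1],[0,0,-0.05,0,0,0,1],[0,0,-0.05,0,0,0,1],[0,0,0,0,0,0,1],[0,0,0,0,0,0,1]]}}

```text
time_s: 9.8
eef_pos: [0.5752, -0.0656, 0.0759]
tool_rot: [180.0, -0.0, 98.9]
wrist_force: [-2.6, 0.2, 7.0]
finger_gap: 0.0157
```

```bash
python3 ob.py; python3 look.py 9
```

```text
[[ 5.7515e+02 -6.5570e+01  7.5890e+01  9.8930e+01 -2.5700e+00  1.6000e-01
   6.9700e+00  1.5740e+01]
 [ 5.7516e+02 -6.5580e+01  7.5890e+01  9.8930e+01 -2.6000e+00  9.6000e-01
   5.3600e+00  1.5780e+01]
 [ 5.7516e+02 -6.5570e+01  7.5890e+01  9.8930e+01 -3.0200e+00  1.8000e-01
   6.1700e+00  1.5720e+01]
 [ 5.7517e+02 -6.5550e+01  7.5920e+01  9.8940e+01 -2.3600e+00  6.2000e-01
   6.5100e+00  1.6020e+01]]
[ 5.7516e+02 -6.5570e+01  7.5900e+01  9.8930e+01 -2.6400e+00  4.8000e-01
  6.2500e+00  1.5820e+01]
[ 0.57517519 -0.06549376  0.07590158] [ 1.79985728e+02 -9.67779135e-03  9.89404375e+01] [-2.62319945  0.31709575  7.07462383] [ 0.13107544  0.72167242 -0.03569073] 0.01583711490669262
[ 0.57513645 -0.06553724  0.07589825] [ 1.79990597e+02 -9.57430465e-03  9.89365077e+01] [-2.95225497  0.39109161  5.77573622] [0.13587885 0.73297749 0.02855272]
along 8.744254109439109e-05 lat 0.00015179820978596375
```

View pics/w9d.png

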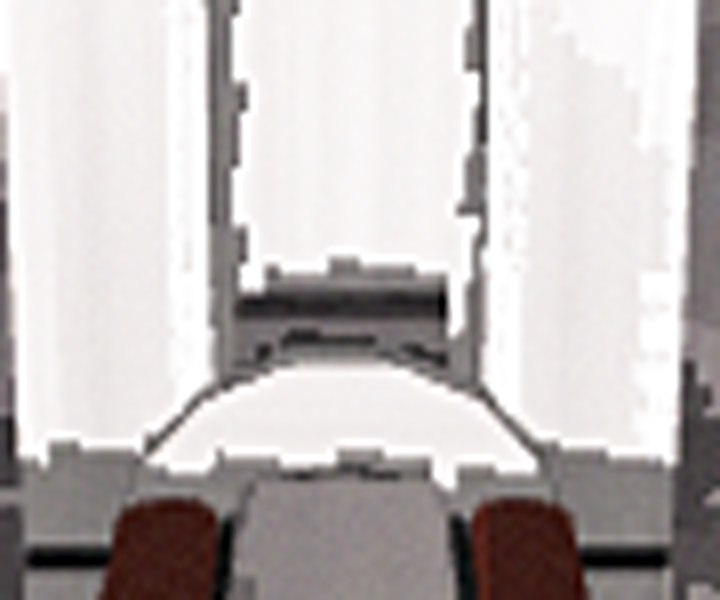

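Contact was felt near TCP z ≈ 0.0802, which puts the true top at about 0.0605. The slope matches the spring, so I'll press on to about 7 mm of flange travel.

Request:
{"name": "jog_arm", "arguments": {"motion": [[0,0,-0.05,0,0,0,1],[0,0,-0.05,0,0,0,1],[0,0,-0.05,0,0,0,1],[0,0,-0.05,0,0,0,1],[0,0,-0.05,0,0,0,1],[0,0,-0.03,0,0,0,1],[0,0,0,0,0,0,1],[0,0,0,0,0,0,1]]}}

```text
time_s: 10.85
eef_pos: [0.5751, -0.0655, 0.0734]
tool_rot: [180.0, -0.0, 98.9]
wrist_force: [-4.1, 0.4, 10.5]
finger_gap: 0.0154
```

```bash
python3 ob.py; python3 look.py 10
python3 - <<'E'
from cell import eyes
from h import *
s=eyes.grab_frame("scene");crop(s,"pics/s10.png",230,160,320,260,6)
E
```

```text
[[ 5.7513e+02 -6.5540e+01  7.3430e+01  9.8930e+01 -4.0800e+00  4.2000e-01
   1.0530e+01  1.5420e+01]
 [ 5.7518e+02 -6.5550e+01  7.3470e+01  9.8930e+01 -4.1300e+00 -1.8000e-01
   1.0370e+01  1.6150e+01]
 [ 5.7517e+02 -6.5570e+01  7.3460e+01  9.8930e+01 -3.8200e+00  4.2000e-01
   9.9400e+00  1.5520e+01]
 [ 5.7517e+02 -6.5530e+01  7.3460e+01  9.8940e+01 -3.6800e+00  5.4000e-01
   9.1600e+00  1.5900e+01]]
[ 5.7516e+02 -6.5550e+01  7.3450e+01  9.8930e+01 -3.9300e+00  3.0000e-01
  1.0000e+01  1.5750e+01]
[ 0.57517814 -0.0655508   0.0734517 ] [ 1.79978928e+02 -1.68008706e-02  9.89360573e+01] [-4.77597781  0.77630048  9.72828504] [0.17622228 0.9783951  0.01288935] 0.015967663127244514
[ 0.57514709 -0.06555517  0.07345094] [ 1.79981687e+02 -1.97411359e-02  9.89332135e+01] [-4.26471237  0.53912789  9.62410869] [ 0.2047927   0.99557799 -0.04041399]
along 6.807013482993634e-05 lat 0.00014407679656401097
```

View pics/w10d.png

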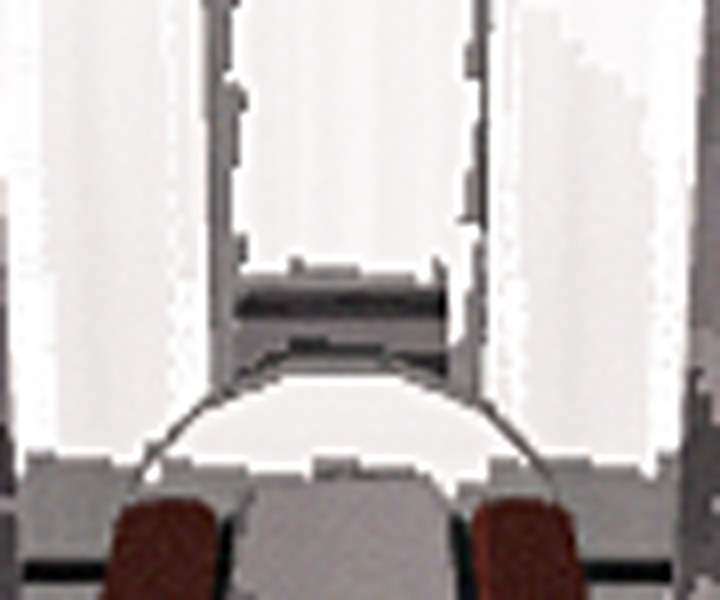

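View pics/s10.png

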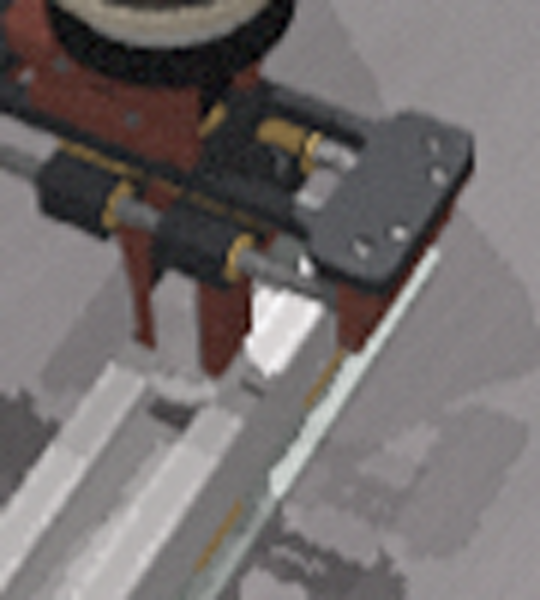

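Force rise of about 13 N gives about 6.7 mm of travel, with the foot along the slot at the line. I'll press 0.6 mm more, then start the quarter turn.

Request:
{"name": "jog_arm", "arguments": {"motion": [[0,0,-0.06,0,0,0,1],[0,0,0,0,0,0,1],[0,0,0,0,0,0,1],[0,0,0,0,0,-0.04,1],[0,0,0,0,0,-0.08,1],[0,0,0,0,0,-0.08,1],[0,0,0,0,0,-0.08,1],[0,0,0,0,0,0,1]]}}

```text
time_s: 11.95
eef_pos: [0.5763, -0.0658, 0.0732]
tool_rot: [179.9, 0.0, 82.7]
wrist_force: [-2.5, 0.4, 9.9]
finger_gap: 0.0162
```

```bash
python3 ob.py
```

```text
[[ 5.7635e+02 -6.5750e+01  7.3240e+01  8.2750e+01 -2.5400e+00  3.5000e-01
   9.9300e+00  1.6210e+01]
 [ 5.7636e+02 -6.5780e+01  7.3250e+01  8.2850e+01 -1.5800e+00  2.2000e-01
   1.0620e+01  1.5790e+01]
 [ 5.7633e+02 -6.5790e+01  7.3240e+01  8.2870e+01 -1.5800e+00  5.7000e-01
   9.5400e+00  1.5870e+01]
 [ 5.7632e+02 -6.5780e+01  7.3260e+01  8.2880e+01 -2.8000e-01  1.1400e+00
   9.5100e+00  1.5640e+01]]
[ 5.7634e+02 -6.5770e+01  7.3250e+01  8.2840e+01 -1.5000e+00  5.7000e-01
  9.9000e+00  1.5880e+01]
```

```bash
python3 look.py 11; python3 -c "
import pickle,cv2
w,o=pickle.load(open('w11.pkl','rb'));cv2.imwrite('pics/w11.png',w['img'][:,:,::-1])"
```

```text
[ 0.57636746 -0.06577372  0.07329798] [ 1.79845715e+02 -1.37390846e-02  8.28767168e+01] [-1.09968895  0.09739248 10.96349671] [ 0.0654593   0.471057   -0.10220614] 0.015760827738289084
[ 0.57634149 -0.06579515  0.07327976] [ 1.79849447e+02 -1.46756044e-02  8.28748881e+01] [-1.38510146 -0.7360586  10.6263058 ] [ 0.07796888  0.46442988 -0.13565921]
along -0.0003548022367043631 lat -0.0009984456656758896
```

View pics/w11d.png

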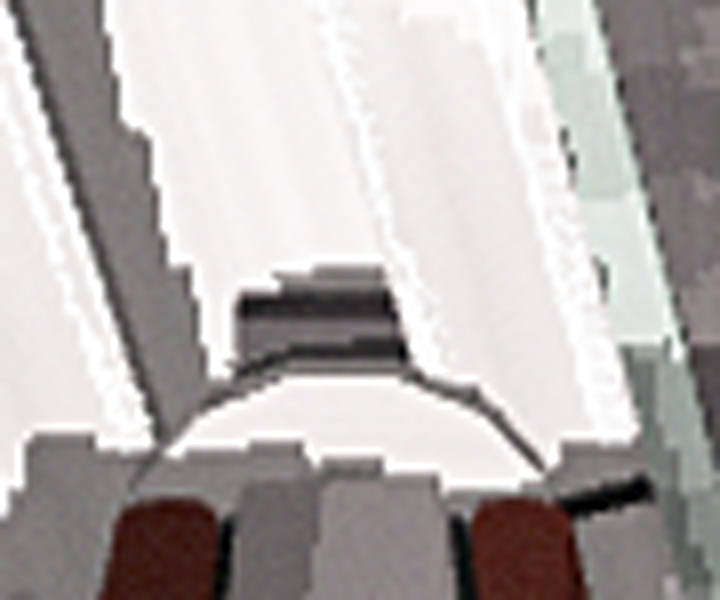

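Run:
```python
from h import *
import pickle
w,o=pickle.load(open("w11.pkl","rb"))
yaw=np.radians(98.95);n=np.array([-np.sin(yaw),np.cos(yaw)])
f=lambda a,b:(235+(a+.5)/8-.5,180+(b+.5)/8-.5)
lat=lambda P:(P[:2]-o["eef_pos"][:2])@n
for nm,p in (("L",(20,0)),("L",(157,440)),("L",(90,230)),("R",(392,280)),("R",(406,360)),("Rout",(640,425)),("lineend out",(652,487))):
    print(nm,lat(atz(w,f(*p),.0605))*1000)
w,o=pickle.load(open("w10.pkl","rb"))
for nm,p in (("L",(205,0)),("L",(214,380)),("R",(488,0)),("R",(476,390)),("lineend L",(22,572)),("lineend R",(672,572))):
    print(nm,lat(atz(w,f(*p),.0605))*1000)
```

```text
L 10.809348009449375
L 11.661019228757445
L 11.362866657456413
R -10.226116059584493
R -9.47042426403219
Rout -26.052474100738618
lineend out -25.68416509499428
L 10.731894627065216
L 10.59136557345898
R -10.782289086723429
R -10.387705559759105
lineend L 26.669905846417926
lineend R -26.765552691385366
```

Request:
{"name": "jog_arm", "arguments": {"motion": [[-0.05,0,-0.05,0,0,0,1],[-0.05,0,0,0,0,-0.06,1],[0,0,0,0,0,-0.09,1],[0,0,0,0,0,-0.09,1],[0,0,0,0,0,-0.09,1],[0,0,0,0,0,-0.09,1],[0,0,0,0,0,-0.09,1],[0,0,0,0,0,0,1]]}}

```text
time_s: 13.0
eef_pos: [0.5762, -0.066, 0.073]
tool_rot: [179.8, -0.1, 53.5]
wrist_force: [-0.4, 0.3, 10.5]
finger_gap: 0.0156
```

```bash
python3 ob.py; python3 look.py 12
```

```text
[[ 5.7619e+02 -6.6000e+01  7.3000e+01  5.3510e+01 -3.8000e-01  3.0000e-01
   1.0470e+01  1.5620e+01]
 [ 5.7620e+02 -6.6050e+01  7.3040e+01  5.3630e+01  5.0000e-02  1.8000e-01
   1.1060e+01  1.5890e+01]
 [ 5.7620e+02 -6.6040e+01  7.3060e+01  5.3660e+01  5.5000e-01 -1.8000e-01
   1.0280e+01  1.6350e+01]
 [ 5.7619e+02 -6.6030e+01  7.3080e+01  5.3660e+01  9.2000e-01  5.7000e-01
   1.1490e+01  1.5900e+01]]
[ 5.7619e+02 -6.6030e+01  7.3040e+01  5.3610e+01  2.8000e-01  2.2000e-01
  1.0830e+01  1.5940e+01]
[ 0.57620148 -0.06602281  0.07307688] [ 1.79779422e+02 -1.13830788e-01  5.36595949e+01] [ 0.13431908  0.22778117 10.05536063] [ 0.00283132  0.05818851 -0.14655915] 0.01569940463605316
[ 0.57619613 -0.06604243  0.07307612] [ 1.79779725e+02 -1.15836245e-01  5.36605673e+01] [0.08332038 0.37469728 9.59798418] [ 0.03500763  0.13846413 -0.11431361]
along -0.0005764536519863582 lat -0.0008163860861128965
```

View pics/w12d.png

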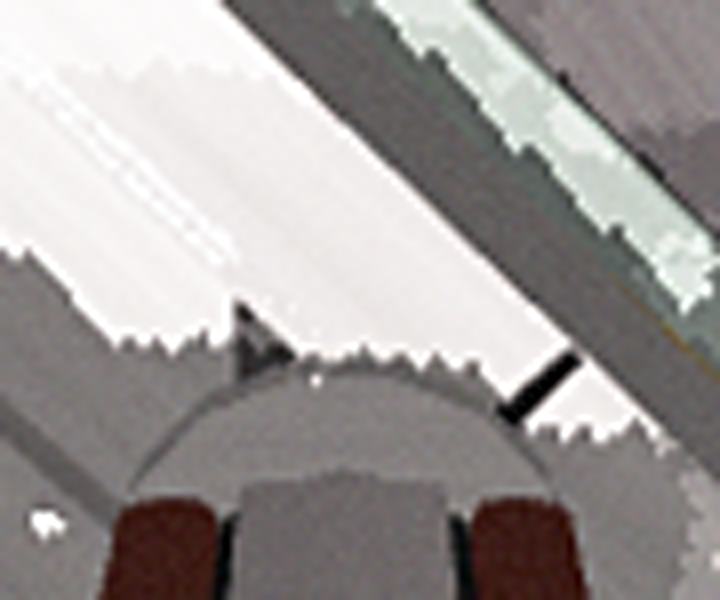

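Request:
{"name": "jog_arm", "arguments": {"motion": [[-0.04,0,0,0,0,-0.06,1],[-0.04,0,0,0,0,-0.12,1],[0,0,0,0,0,-0.12,1],[0,0,0,0,0,-0.12,1],[0,0,0,0,0,-0.12,1],[0,0,0,0,0,-0.12,1],[0,0,0,0,0,-0.12,1],[0,0,0,0,0,0,1]]}}

```text
time_s: 14.05
eef_pos: [0.5753, -0.0663, 0.0729]
tool_rot: [179.9, -0.2, 8.8]
wrist_force: [0.0, 0.2, 10.1]
finger_gap: 0.0154
```

```bash
python3 ob.py; python3 look.py 13
```

```text
[[ 5.7532e+02 -6.6290e+01  7.2930e+01  8.7600e+00  4.0000e-02  1.9000e-01
   1.0100e+01  1.5350e+01]
 [ 5.7532e+02 -6.6330e+01  7.2950e+01  8.9200e+00  1.0900e+00  1.7000e-01
   1.0340e+01  1.5680e+01]
 [ 5.7530e+02 -6.6280e+01  7.2980e+01  8.9600e+00 -6.5000e-01  7.0000e-02
   1.0960e+01  1.5580e+01]
 [ 5.7534e+02 -6.6290e+01  7.3030e+01  8.9700e+00  1.0400e+00 -3.8000e-01
   1.0080e+01  1.5770e+01]]
[ 5.7532e+02 -6.6300e+01  7.2970e+01  8.9000e+00  3.8000e-01  1.0000e-02
  1.0370e+01  1.5600e+01]
[ 0.57531426 -0.06627652  0.07304134] [179.89373417  -0.22007505   8.97260335] [ 0.46195006  0.01374985 10.62670055] [-0.08598098  0.06629169 -0.12703841] 0.015598977858120295
[ 0.57529358 -0.06628954  0.07304757] [179.89683854  -0.21960285   8.97221419] [-0.13475036 -0.28718904  9.8851884 ] [-0.02732135  0.04351824 -0.1673602 ]
along -0.0006801459603310718 lat 0.00011361561692709752
```

View pics/w13d.png

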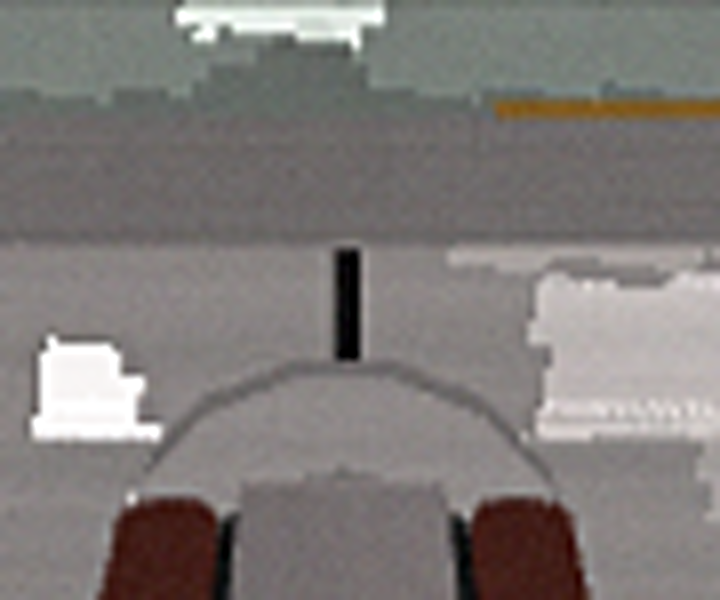

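Run:
```python
from h import *
import pickle
w,o=pickle.load(open("w13.pkl","rb"))
f=lambda a,b:(235+(a+.5)/8-.5,180+(b+.5)/8-.5)
th=np.radians(o["tool_rot"][2]);x=np.array([np.cos(th),np.sin(th)]);y=np.array([-x[1],x[0]])
def rel(p,z):
    e=atz(w,f(*p),z)[:2]-o["eef_pos"][:2]; return (e@x*1000,e@y*1000)
print('edge',rel((347,243),.0605),'flange top edge',rel((345,375),.0655),'flange bot',rel((345,360),.0605))
```

```text
edge (np.float64(27.387410996030315), np.float64(0.5281852883808383)) flange top edge (np.float64(18.239588535523083), np.float64(0.6929651994682019)) flange bot (np.float64(17.60228116376872), np.float64(0.6888574451226764))
```

Run:
```python
from h import *
import pickle
w,o=pickle.load(open("w13.pkl","rb"))
crop(w,"pics/w13e.png",240,225,320,325,6)
th=np.radians(o["tool_rot"][2]);x=np.array([np.cos(th),np.sin(th),0]);y=np.array([-x[1],x[0],0])
T=o["eef_pos"]-[0,0,.0317]
for d in (-.0015,0,.0015):
    g=lambda a,z:(proj(w,[T+x*(a+d)+[0,0,z]])[0]-[240,225]+.5)*6-.5
    print(d,'headtop',g(.013,.069).round(1),'headback top',g(-.013,.069).round(1),'headbot',g(.013,.029).round(1), 'fl bot in d crop',((proj(w,[T+x*(.019+d)+[0,0,.0192]])[0]-[235,180]+.5)*8).round(1),'rail edge',((proj(w,[T*[1,1,0]+x*(.027+d)+[0,0,.0605]])[0]-[235,180]+.5)*8).round(1))
```

```text
-0.0015 headtop [237.8 290. ] headback top [237.4 562.5] headbot [235.5  90. ] fl bot in d crop [354.1 361.9] rail edge [354.2 266.4]
0 headtop [237.8 273.3] headback top [237.4 547.6] headbot [235.5  76.4] fl bot in d crop [354.2 344.2] rail edge [354.2 248.2]
0.0015 headtop [237.8 256.5] headback top [237.5 532.5] headbot [235.5  62.7] fl bot in d crop [354.2 326.4] rail edge [354.2 230. ]
```

View pics/w13e.png

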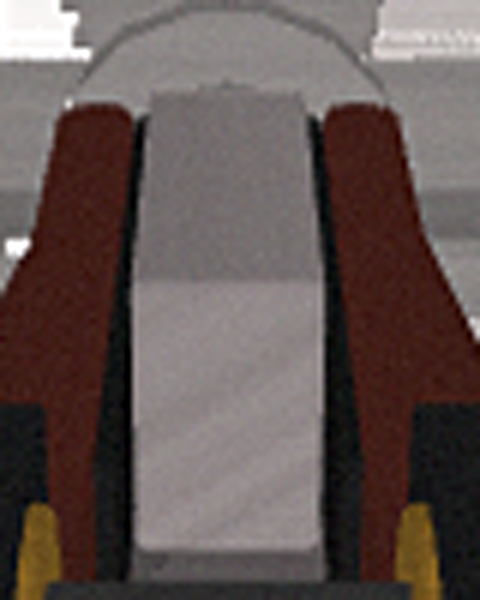

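The foot is across the slot on the line. The flange rim to rail edge reads about 9.8 mm against 8 expected, so the stop sits about 1.5 mm off across the slot (slight tilt in the grip). I'll correct that before releasing upward.

Request:
{"name": "jog_arm", "arguments": {"motion": [[0.05,0.01,0,0,0,0,1],[0.05,0.01,0,0,0,0,1],[0.05,0.01,0,0,0,0,1],[0.03,0,0,0,0,0,1],[0,0,0,0,0,0,1],[0,0,0,0,0,0,1],[0,0,0,0,0,0,1],[0,0,0,0,0,0,1]]}}

```text
time_s: 15.1
eef_pos: [0.5754, -0.0663, 0.0726]
tool_rot: [179.9, -0.1, 8.9]
wrist_force: [-2.9, -0.3, 11.9]
finger_gap: 0.0159
```

```bash
python3 ob.py; python3 look.py 14
python3 - <<'E'
from h import *
from cell import eyes
s=eyes.grab_frame("scene");crop(s,"pics/s14.png",230,160,320,260,6)
E
```

```text
[[ 5.7543e+02 -6.6260e+01  7.2600e+01  8.9400e+00 -2.9400e+00 -2.8000e-01
   1.1860e+01  1.5950e+01]
 [ 5.7542e+02 -6.6290e+01  7.2600e+01  8.9400e+00 -4.7600e+00 -1.0800e+00
   1.0840e+01  1.5840e+01]
 [ 5.7545e+02 -6.6290e+01  7.2620e+01  8.9400e+00 -3.5900e+00 -8.0000e-01
   1.0970e+01  1.6090e+01]
 [ 5.7542e+02 -6.6260e+01  7.2600e+01  8.9400e+00 -3.6200e+00 -1.6700e+00
   1.1550e+01  1.6110e+01]]
[575.43 -66.27  72.61   8.94  -3.73  -0.96  11.3   16.  ]
[ 0.57543683 -0.06629119  0.07261347] [ 1.79940272e+02 -5.44500154e-02  8.93753225e+00] [-5.0741804  -0.52374289 11.02076761] [-0.20142678  0.97897065 -0.13892278] 0.016066473786783636
[ 0.57541603 -0.06626187  0.07259853] [ 1.79941181e+02 -5.11473760e-02  8.94170812e+00] [-4.19036582 -0.21333355 11.81844096] [-0.13600698  1.00084937 -0.15931413]
along -0.0006718670439924157 lat -1.1652398493923233e-05
```

View pics/w14d.png

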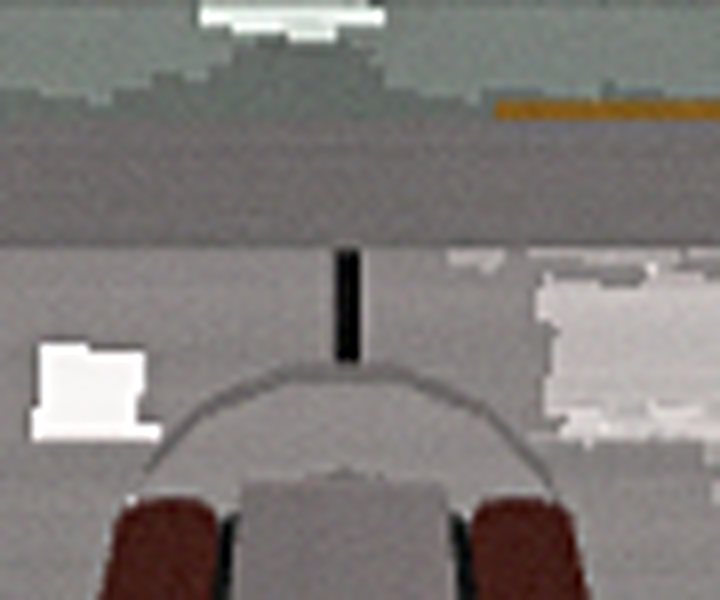

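View pics/s14.png

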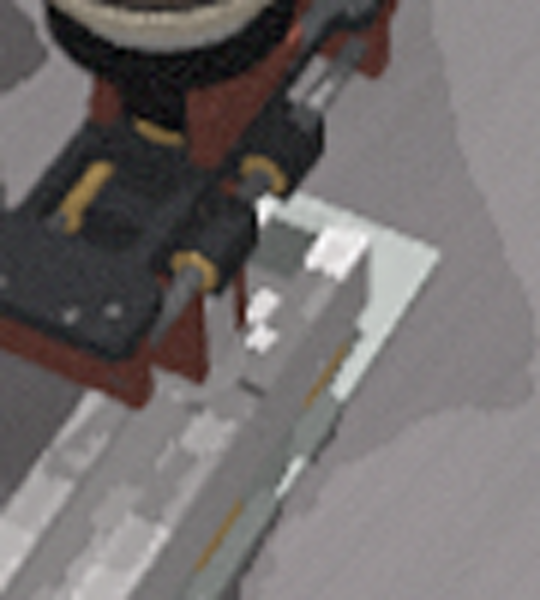

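Run:
```python
from h import *
import pickle
for n,z in (("5",.017),("7",.017),("8",.017),("13",.0242),("14",.0245)):
    w,o=pickle.load(open(f"w{n}.pkl","rb"))
    from cell import env
    th=np.radians(o["tool_rot"][2]);
    Rm=rot(o["tool_rot"]); 
    P=lambda a,zz:o["eef_pos"]+Rm@np.array([a,0,.0317-zz])
    y0=190 if n=="5" else 180
    row=lambda a,zz:((proj(w,[P(a,zz)])[0][1]-y0+.5)*8).round(1)
    print(n,'flange top',row(.019,z),row(.0175,z),'flange bot',row(.019,z-.005),'headbot',row(.013,.029),row(.0115,.029),'step z4',row(.019,.004))
    # column profile of image at center
    col=w["img"][y0:y0+75,278:281].mean((1,2)); print((np.arange(75)*8)[18:].tolist()[:26:1]); print(col[18:64].round(0).astype(int).tolist())
```

```text
5 flange top 260.1 277.5 flange bot 239.0 headbot 388.6 406.7 step z4 207.4
[144, 152, 160, 168, 176, 184, 192, 200, 208, 216, 224, 232, 240, 248, 256, 264, 272, 280, 288, 296, 304, 312, 320, 328, 336, 344]
[255, 169, 114, 181, 185, 183, 186, 200, 108, 49, 37, 60, 109, 112, 96, 194, 243, 243, 242, 241, 240, 241, 240, 237, 240, 240, 242, 251, 210, 127, 49, 95, 143, 141, 141, 139, 139, 141, 140, 142, 141, 143, 142, 141, 144, 139]
7 flange top 345.0 362.5 flange bot 323.8 headbot 473.6 491.7 step z4 292.1
[144, 152, 160, 168, 176, 184, 192, 200, 208, 216, 224, 232, 240, 248, 256, 264, 272, 280, 288, 296, 304, 312, 320, 328, 336, 344]
[247, 247, 247, 248, 247, 247, 248, 248, 247, 247, 247, 247, 247, 250, 255, 171, 128, 142, 85, 52, 40, 58, 111, 110, 88, 195, 244, 242, 242, 240, 240, 241, 239, 237, 238, 239, 242, 250, 209, 124, 45, 98, 140, 143, 138, 141]
8 flange top 344.8 362.3 flange bot 323.7 headbot 473.4 491.5 step z4 291.9
[144, 152, 160, 168, 176, 184, 192, 200, 208, 216, 224, 232, 240, 248, 256, 264, 272, 280, 288, 296, 304, 312, 320, 328, 336, 344]
[247, 247, 247, 247, 247, 247,
[... 341 characters left out ...]
256, 264, 272, 280, 288, 296, 304, 312, 320, 328, 336, 344]
[103, 104, 105, 102, 108, 107, 104, 103, 108, 109, 106, 103, 124, 69, 48, 53, 51, 53, 53, 52, 52, 55, 50, 51, 49, 49, 46, 108, 106, 132, 135, 137, 139, 140, 137, 139, 137, 132, 134, 137, 136, 112, 120, 115, 114, 115]
14 flange top 367.6 385.7 flange bot 345.0 headbot 462.4 480.5 step z4 281.8
[144, 152, 160, 168, 176, 184, 192, 200, 208, 216, 224, 232, 240, 248, 256, 264, 272, 280, 288, 296, 304, 312, 320, 328, 336, 344]
[101, 105, 110, 106, 104, 106, 107, 106, 106, 108, 109, 106, 109, 77, 51, 51, 51, 53, 55, 54, 55, 53, 53, 50, 50, 47, 49, 91, 107, 107, 138, 138, 141, 139, 139, 138, 139, 135, 134, 140, 135, 113, 119, 116, 113, 113]
```

Request:
{"name": "jog_arm", "arguments": {"motion": [[0,0,0.07,0,0,0,1],[0.05,0.01,0,0,0,0,1],[0.05,0.01,0,0,0,0,1],[0.05,0.01,0,0,0,0,1],[0,0,0,0,0,0,1],[0,0,0,0,0,0,1],[0,0,0,0,0,0,1],[0,0,0,0,0,0,1]]}}

```text
time_s: 16.2
eef_pos: [0.5755, -0.0662, 0.0728]
tool_rot: [180.0, 0.1, 8.9]
wrist_force: [-5.9, -2.1, 11.6]
finger_gap: 0.0163
```

```bash
python3 ob.py; python3 look.py 15
```

```text
[[575.52 -66.24  72.83   8.92  -5.86  -2.07  11.57  16.28]
 [575.54 -66.26  72.83   8.92  -6.59  -2.21  11.02  15.85]
 [575.54 -66.27  72.85   8.92  -6.12  -1.71  11.04  15.75]
 [575.56 -66.24  72.86   8.92  -6.98  -1.95  10.74  15.74]]
[575.54 -66.26  72.84   8.92  -6.39  -1.99  11.09  15.9 ]
[ 0.5755624  -0.06626283  0.07284035] [1.79959820e+02 8.96157589e-02 8.92267133e+00] [-7.83522201 -1.57449567 10.14266526] [-0.36736979  1.74568119 -0.10801765] 0.01589904115021906
[ 0.57554975 -0.06626264  0.07284619] [1.79961092e+02 9.04400495e-02 8.91930351e+00] [-7.68063841 -1.35992759 10.43774937] [-0.3787585   1.68981687 -0.01185998]
along -0.0006934276892377745 lat -0.00014362402446075866
```

View pics/w15d.png

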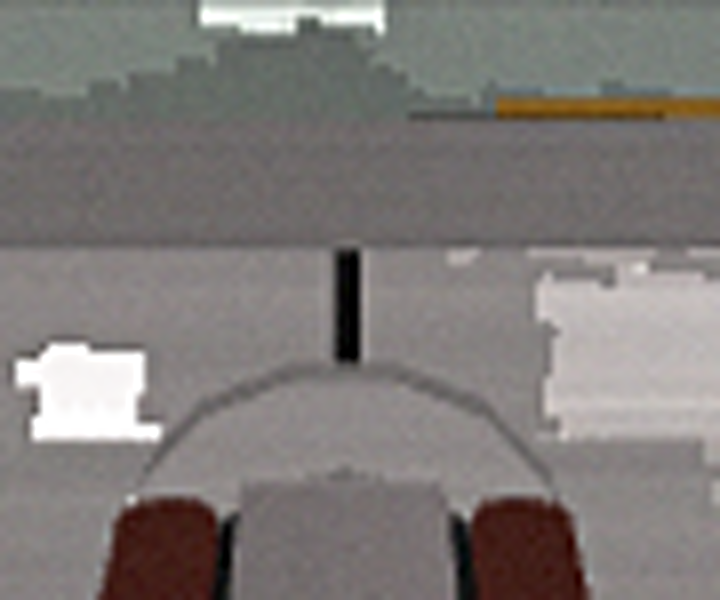

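Flange friction holds the stop sideways (about 7 N, no slip). The earlier turn freed this kind of sideways load, so I'll back the push off to about the needed 1.7 mm and wiggle the yaw to let it creep across.

Request:
{"name": "jog_arm", "arguments": {"motion": [[-0.13,-0.02,0,0,0,0,1],[0,0,0,0,0,-0.08,1],[0,0,0,0,0,-0.08,1],[0,0,0,0,0,0,1],[0,0,0,0,0,0.08,1],[0,0,0,0,0,0.08,1],[0,0,0,0,0,0,1],[0,0,0,0,0,0,1]]}}

```text
time_s: 17.25
eef_pos: [0.5765, -0.0659, 0.0735]
tool_rot: [179.9, -0.1, 9.0]
wrist_force: [-1.0, -1.6, 10.2]
finger_gap: 0.016
```

```bash
python3 ob.py; python3 look.py 16
```

```text
[[ 5.7650e+02 -6.5910e+01  7.3510e+01  9.0000e+00 -1.0400e+00 -1.6000e+00
   1.0250e+01  1.6040e+01]
 [ 5.7649e+02 -6.5960e+01  7.3510e+01  8.9900e+00 -1.3100e+00 -8.9000e-01
   9.8400e+00  1.5540e+01]
 [ 5.7647e+02 -6.5940e+01  7.3490e+01  8.9900e+00 -1.8100e+00 -6.6000e-01
   9.5400e+00  1.5900e+01]
 [ 5.7650e+02 -6.5940e+01  7.3460e+01  8.9900e+00 -1.1400e+00 -1.3000e-01
   9.1700e+00  1.5720e+01]]
[576.49 -65.94  73.49   8.99  -1.33  -0.82   9.7   15.8 ]
[ 0.57648978 -0.06593384  0.07345733] [ 1.79918606e+02 -1.31868245e-01  8.99125608e+00] [-1.98220405 -0.06970617 10.383526  ] [-0.16590992  0.50656689  0.12984595] 0.016425909015439805
[ 0.57648207 -0.06596175  0.07345689] [ 1.79918203e+02 -1.34139963e-01  8.98660103e+00] [-1.72640569 -0.345131    9.54993753] [-0.08858112  0.53571183  0.1208507 ]
along -0.0005412397492570613 lat -0.0011114036666208965
```

View pics/w16d.png

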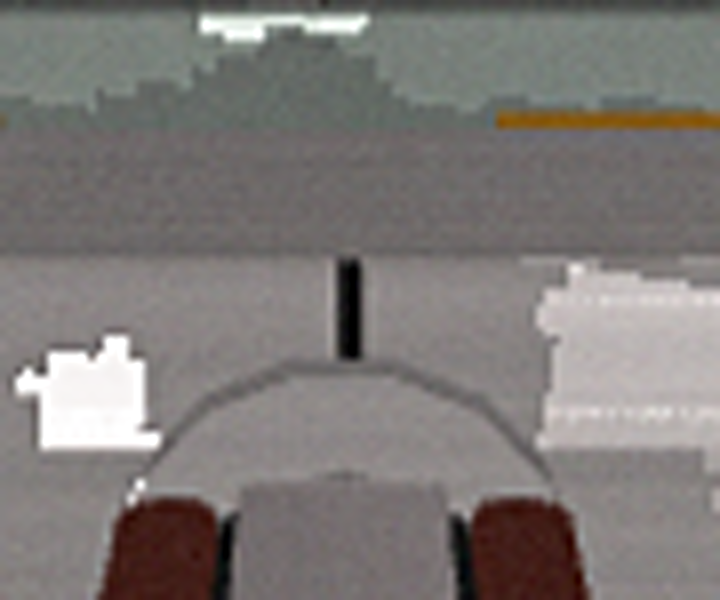

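Offset is now about 0.7 mm, within the groove play. I'll let the spring draw it up slowly.

Request:
{"name": "jog_arm", "arguments": {"motion": [[0,0,0.05,0,0,0,1],[0,0,0.05,0,0,0,1],[0,0,0.05,0,0,0,1],[0,0,0.05,0,0,0,1],[0,0,0.05,0,0,0,1],[0,0,0.05,0,0,0,1],[0,0,0,0,0,0,1],[0,0,0,0,0,0,1]]}}

```text
time_s: 18.3
eef_pos: [0.5765, -0.0659, 0.0761]
tool_rot: [179.9, -0.1, 9.0]
wrist_force: [-0.2, -1.9, 5.9]
finger_gap: 0.0159
```

```bash
python3 ob.py; python3 look.py 17
```

```text
[[ 5.7648e+02 -6.5920e+01  7.6130e+01  8.9900e+00 -2.3000e-01 -1.9400e+00
   5.9300e+00  1.5850e+01]
 [ 5.7645e+02 -6.5930e+01  7.6100e+01  8.9900e+00  7.2000e-01 -1.4900e+00
   5.9500e+00  1.5790e+01]
 [ 5.7647e+02 -6.5920e+01  7.6110e+01  8.9800e+00  3.1000e-01 -9.3000e-01
   5.5000e+00  1.5880e+01]
 [ 5.7648e+02 -6.5920e+01  7.6110e+01  8.9900e+00 -5.2000e-01 -1.2600e+00
   5.7200e+00  1.5750e+01]]
[ 5.7647e+02 -6.5920e+01  7.6110e+01  8.9900e+00  7.0000e-02 -1.4000e+00
  5.7700e+00  1.5820e+01]
[ 0.57651757 -0.06590201  0.07613675] [ 1.79900784e+02 -1.29455181e-01  8.98814136e+00] [-0.03780843 -0.52630399  6.07868558] [-0.23460803  0.14330677  0.07754194] 0.01572199738462529
[ 0.5764668  -0.06594872  0.07609969] [ 1.79899257e+02 -1.25470035e-01  8.98317819e+00] [ 0.36961797 -1.36949786  5.78219408] [-0.19276931  0.16573883  0.06489743]
along -0.00052599296626622 lat -0.0010983410186296211
```

View pics/w17d.png

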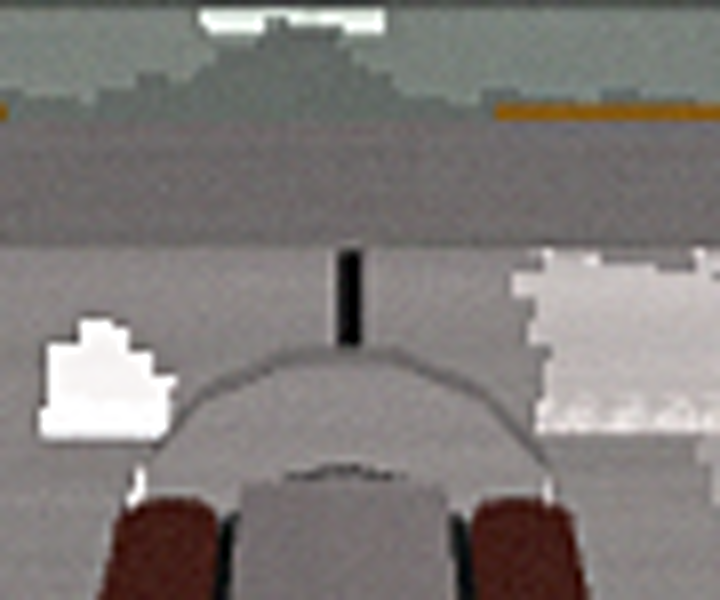

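The force follows the spring down to d ≈ 3.8 mm, past the 6 mm point, so the ridges have entered around the lips. I'll rise the last bit, then open.

Request:
{"name": "jog_arm", "arguments": {"motion": [[0,0,0.04,0,0,0,1],[0,0,0.04,0,0,0,1],[0,0,0.03,0,0,0,1],[0,0,0,0,0,0,1],[0,0,0,0,0,0,1],[0,0,0,0,0,0,1],[0,0,0,0,0,0,1],[0,0,0,0,0,0,1]]}}

```text
time_s: 19.35
eef_pos: [0.5764, -0.0659, 0.0768]
tool_rot: [179.9, -0.1, 9.0]
wrist_force: [5.5, -2.8, 0.6]
finger_gap: 0.0155
```

```bash
python3 ob.py
```

```text
[[ 5.7644e+02 -6.5900e+01  7.6800e+01  8.9800e+00  5.5000e+00 -2.8000e+00
   5.9000e-01  1.5510e+01]
 [ 5.7639e+02 -6.5900e+01  7.6770e+01  8.9700e+00  4.6600e+00 -3.5000e+00
   2.5000e-01  1.5840e+01]
 [ 5.7639e+02 -6.5890e+01  7.6770e+01  8.9700e+00  4.3000e+00 -3.1900e+00
   7.6000e-01  1.5590e+01]
 [ 5.7640e+02 -6.5880e+01  7.6790e+01  8.9800e+00  3.6000e+00 -2.1300e+00
  -5.4000e-01  1.6080e+01]]
[ 5.7641e+02 -6.5900e+01  7.6780e+01  8.9700e+00  4.5200e+00 -2.9100e+00
  2.7000e-01  1.5750e+01]
```

The force fell to about zero at TCP z 76.8, so the lips now carry the spring and it is caught. I'll open.

Request:
{"name": "jog_arm", "arguments": {"motion": [[0,0,0,0,0,0,0.8],[0,0,0,0,0,0,0.7],[0,0,0,0,0,0,0.6],[0,0,0,0,0,0,0.5],[0,0,0,0,0,0,0.4],[0,0,0,0,0,0,0.4],[0,0,0,0,0,0,0.4],[0,0,0,0,0,0,0.4]]}}

```text
time_s: 20.35
eef_pos: [0.5753, -0.0651, 0.0765]
tool_rot: [-180.0, 0.0, 9.0]
wrist_force: [-0.5, -0.8, -0.4]
finger_gap: 0.0528
```

```bash
python3 ob.py; python3 look.py 18; python3 -c "
import pickle,cv2
w,o=pickle.load(open('w18.pkl','rb'));cv2.imwrite('pics/w18.png',w['img'][:,:,::-1])"
```

```text
[[ 5.7528e+02 -6.5110e+01  7.6550e+01  8.9800e+00 -5.4000e-01 -7.6000e-01
  -4.2000e-01  5.2810e+01]
 [ 5.7531e+02 -6.5130e+01  7.6550e+01  8.9900e+00  1.1100e+00  3.4000e-01
  -4.3000e-01  5.2940e+01]
 [ 5.7530e+02 -6.5080e+01  7.6560e+01  8.9900e+00 -5.8000e-01 -1.0000e-01
   5.2000e-01  5.2640e+01]
 [ 5.7532e+02 -6.5140e+01  7.6580e+01  8.9900e+00  5.1000e-01 -2.9000e-01
  -5.0000e-02  5.2900e+01]]
[ 5.753e+02 -6.511e+01  7.656e+01  8.990e+00  1.200e-01 -2.000e-01
 -1.000e-01  5.282e+01]
[ 0.5752644  -0.06517216  0.0765373 ] [1.79997928e+02 3.69101262e-03 8.98043975e+00] [ 0.21537171 -0.17523004  0.3073629 ] [-0.02268945  0.17128528  0.02494682] 0.05291345870806185
[ 0.57532223 -0.06511361  0.07655718] [ 1.79999129e+02 -1.93290562e-03  8.98577998e+00] [0.57673348 0.41706932 0.38143074] [-0.01666856  0.13078647  0.01380998]
along 0.00047701030689770374 lat -9.763013733470224e-05
```

View pics/w18.png

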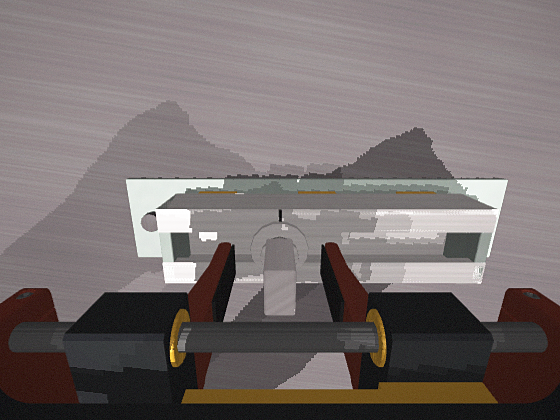

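The stop stands free at (279,265), on the line. I'll open a little more, retract straight up and verify.

Request:
{"name": "jog_arm", "arguments": {"motion": [[0,0,0,0,0,0,0.2],[0,0,0.5,0,0,0,0.1],[0,0,1.5,0,0,0,0],[0,0,2.5,0,0,0,0],[0,0,3,0,0,0,0],[0,0,3,0,0,0,0],[0,0,1.5,0,0,0,0],[0,0,0,0,0,0,0]]}}

```text
time_s: 21.4
eef_pos: [0.5765, -0.0654, 0.1989]
tool_rot: [180.0, -0.2, 9.0]
wrist_force: [0.5, -0.2, 0.2]
finger_gap: 0.0872
```

```bash
python3 ob.py
python3 - <<'E'
from cell import eyes,env
from h import *
import pickle
F={n:eyes.grab_frame(n) for n in ("wrist","scene","top")}; F["o"]=env.get_obs(); pickle.dump(F,open("f19.pkl","wb"))
w=F["wrist"]; cv2.imwrite("pics/w19.png",w["img"][:,:,::-1]); print(proj(w,[[.5753,-.0656,.0605]]))
crop(F["scene"],"pics/s19.png",220,150,330,260,6); cv2.imwrite("pics/s19f.png",F["scene"]["img"][:,:,::-1])
E
```

```text
[[ 5.7645e+02 -6.5400e+01  1.9889e+02  8.9900e+00  5.4000e-01 -1.7000e-01
   2.0000e-01  8.7230e+01]
 [ 5.7566e+02 -6.4910e+01  1.9717e+02  9.0100e+00 -2.3000e-01  1.7000e-01
  -8.4000e-01  8.7690e+01]
 [ 5.7506e+02 -6.4680e+01  1.9610e+02  9.0100e+00  9.0000e-02  5.0000e-01
   3.0000e-01  8.7810e+01]
 [ 5.7472e+02 -6.4630e+01  1.9551e+02  9.0100e+00 -3.1000e-01 -4.6000e-01
   3.0000e-01  8.8090e+01]]
[ 5.7547e+02 -6.4900e+01  1.9692e+02  9.0100e+00  2.0000e-02  1.0000e-02
 -1.0000e-02  8.7700e+01]
[[279.47909124 198.11413024]]
```

View pics/w19.png

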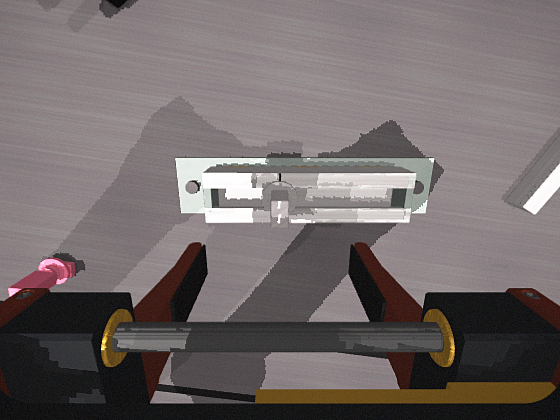

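View pics/s19.png

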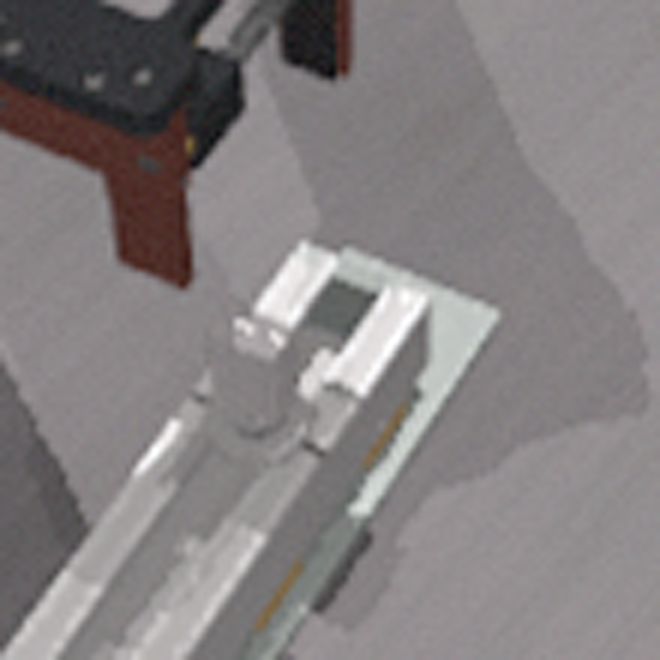

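View pics/s19f.png

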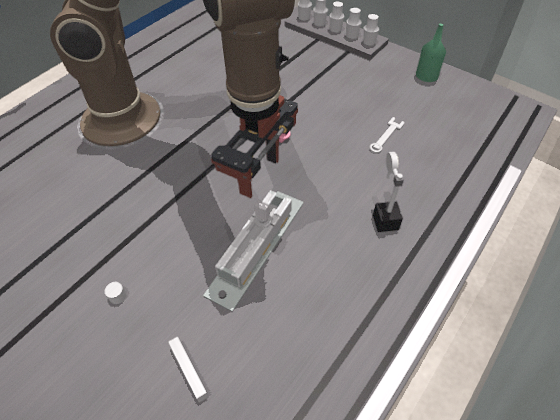

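Run:
```python
from cell import eyes,env
from h import *
import pickle
for i in range(3): w=eyes.grab_frame("wrist")
s=eyes.grab_frame("scene"); pickle.dump((w,s),open("f20.pkl","wb"))
crop(w,"pics/w20.png",245,165,315,240,8)
crop(s,"pics/s20.png",245,190,290,235,14)
# predicted stop points, centred & locked
yaw=np.radians(98.95); M=np.array([.5753,-.0656,0]); ux=np.array([np.cos(yaw),np.sin(yaw),0]); uy=np.array([-ux[1],ux[0],0])
pts={}
for a in(-1,1):
    for b in(-1,1): pts[(a,b)]=M+uy*.013*a+ux*.008*b+[0,0,.0605-.015+.069]
for k,v in pts.items():
    print(k,((proj(w,[v])[0]-[245,165]+.5)*8-.5).round(0),((proj(s,[v])[0]-[245,190]+.5)*14-.5).round(0))
```

```text
(-1, -1) [350. 290.] [285. 278.]
(-1, 1) [202. 290.] [341. 199.]
(1, -1) [348. 514.] [128. 210.]
(1, 1) [204. 514.] [185. 133.]
```

View pics/w20.png

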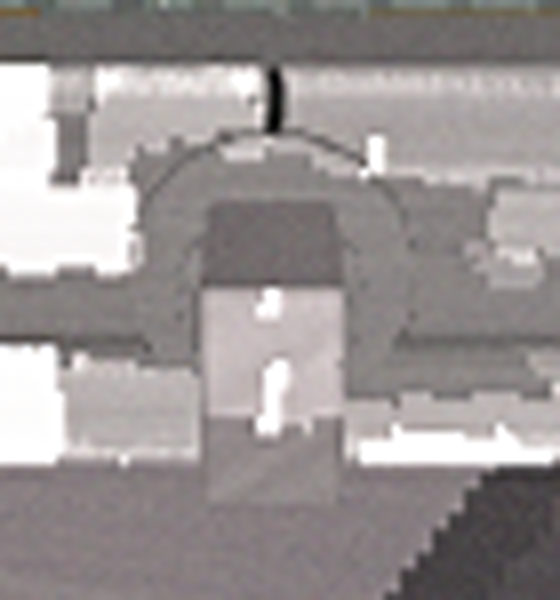

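View pics/s20.png

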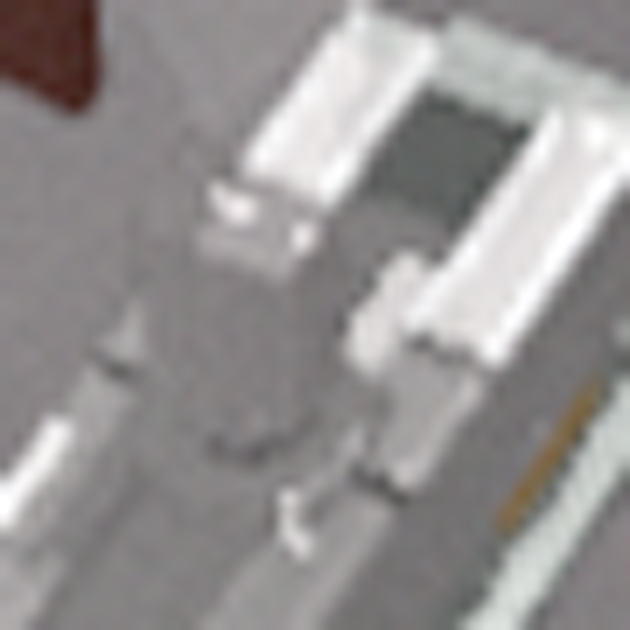

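Run:
```python
from h import *
import pickle
w,s=pickle.load(open("f20.pkl","rb"))
yaw=np.radians(98.95); M=np.array([.5753,-.0656,0]); ux=np.array([np.cos(yaw),np.sin(yaw),0]); uy=np.array([-ux[1],ux[0],0])
for l in (.027,.0195,-.0195,-.027):
    v=M+uy*l+[0,0,.0605]; print(l,((proj(s,[v])[0]-[245,190]+.5)*14-.5).round(0),((proj(w,[v])[0]-[245,165]+.5)*8-.5).round(0))
im=s["img"][190:235,245:290]
g=cv2.cvtColor(im,cv2.COLOR_RGB2GRAY); g=cv2.createCLAHE(4,(3,3)).apply(g)
cv2.imwrite("pics/s20e.png",cv2.resize(g,None,fx=14,fy=14,interpolation=cv2.INTER_CUBIC))
```

```text
0.027 [ 97. 358.] [274. 463.]
0.0195 [139. 377.] [274. 410.]
-0.0195 [364. 476.] [275. 125.]
-0.027 [408. 495.] [275.  68.]
```

View pics/s20e.png

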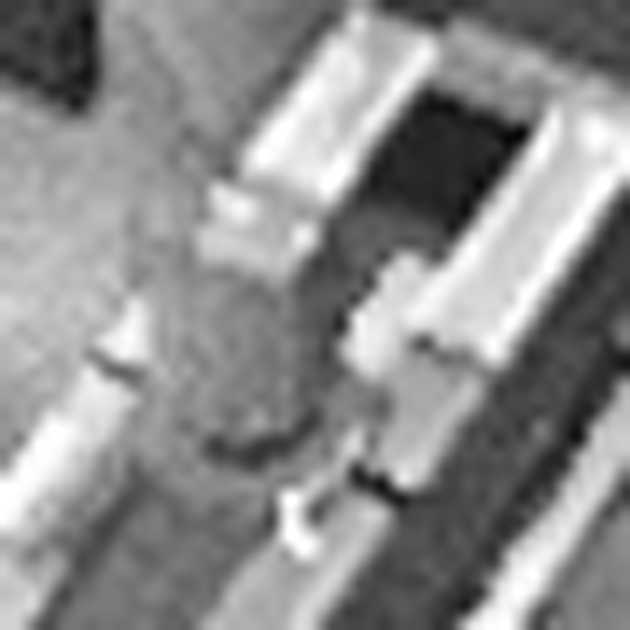

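All checks agree. In the wrist view the head's top corners sit within about 1 px of where a locked, centred stop should be. In the scene view the front top edge matches to a few tenths of a pixel. The bystanders sit at the same pixels as at the start. Handing in.

Run:
```python
from cell import env,order
print(env.get_obs()["time_s"],order.sign_off())
```

```text
the job is handed in; nothing more can be done
21.95 None
```

I fitted the grey stop into the rail at the scribed line and handed the job in at 21.95 s. It is locked across the slot and released. No verdict was reported, so what follows rests on my own checks.

**What I did:**
- I lowered the foot along the slot and felt the flange touch, which put the true top of the rail at about z = 60.5 mm.
- I pressed the flange in about 6.6–7.5 mm. The spring load was about 13–14 N, and the most on the rail was about 16 N with the sideways push.
- I turned the stop −90° under the lips and let it rise. The force then fell to zero about 3 mm above flange contact, as the lips took over.

**Last checks:**
- **Position:** the stop is within about 1 mm of the mark both along and across the slot. Its yaw is within about 1°, and the head's top is at the height expected when locked.
- **Clear of everything:** the gripper is open, clear above the stop. The bystanders show at the same places in the picture as at the start.

**What disagreed:**
- **Off-centre during the turn:** the stop sat about 1.8 mm off across the slot, tilted slightly in the grip, and flange friction held it against a first sideways push. I freed it with a small yaw wiggle, which left about 0.7 mm.
- **Scene view:** shadow hid part of the head, so that check rests on the edges still visible.

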